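# Put the particle-sizing bench back in order

## Task

After the measurement, put the four things on the bench back in their own places: the amber bottle in the middle of the amber saucer, the spray can in the middle of the red saucer, the blue-lidded jar on the blue pad inside its white ring, and the measuring cell in the rectangular yellow-floored tray, lengthwise along it. Each must end standing upright and flat on the floor of its place, without being tipped over on the way, and the porcelain mortar must stay where it is.

Things in the scene. Friction and masses are not known exactly. Their poses are not given: they have to be found in the camera images.
- bottle: Amber-brown glass reagent bottle with a black screw cap. Body 58 mm diameter up to 70 mm height, tapering to a neck of 33 mm diameter (80 to 92 mm height); cap 38 mm diameter, from 92 to 120 mm height (the total). About 0.22 kg. Loose, stands upright on the table. Origin: centre of its underside, z up.
- can: White air-duster spray can with a red band and a red spray head. Body 52 mm diameter, straight from the bottom up to 118 mm height, shoulder to 128 mm, red head 32 mm diameter from 128 to 150 mm height (the total), with a small nozzle out to 25 mm from the axis near the top. About 0.2 kg. Loose, stands upright on the table. Origin: centre of its underside, z up.
- jar: White plastic sample jar with a blue lid. 54 mm diameter up to 42 mm height, lid 56 mm diameter from 42 to 60 mm height (the total). About 0.12 kg. Loose, stands upright on the table. Origin: centre of its underside, z up.
- cell: Optical measuring cell: black block with a round glass window in its long sides, 64 mm (its x) by 38 mm (its y) by 46 mm high, topped by a centred yellow grip bar 40 mm (x) by 18 mm (y) from 46 to 62 mm height (the total). About 0.18 kg. Which end is which does not matter. Loose, stands upright on the table. Origin: centre of its underside, z up.
- bottle_place: Bottle saucer: round amber-brown dish with a lighter orange-brown floor. Inside diameter 78 mm, outside 86 mm; floor 4 mm above the table, rim 12 mm above the table. Fixed to the table. Origin: centre of its underside, z up.
- can_place: Can saucer: round red dish. Inside diameter 72 mm, outside 80 mm; floor 4 mm above the table, rim 12 mm above the table. Fixed to the table. Origin: centre of its underside, z up.
- jar_place: Jar pad: flat round blue pad with a thin white ring drawn on it. Pad diameter 88 mm, 4 mm thick (no rim); the white ring's inside diameter is 76 mm. Fixed to the table. Origin: centre of its underside, z up.
- cell_place: Cell tray: rectangular black tray with a yellow floor. Outside 92 mm (its x) by 66 mm (its y), walls 4 mm thick, so 84 by 58 mm inside; floor about 4 mm above the table, rim 12 mm above the table. The cell's long side lies along the tray's long side (x). Fixed to the table. Origin: centre of its underside, z up.
- mortar: White porcelain mortar, an open empty bowl, 84 mm diameter at the rim, 45 mm high, about 0.4 kg. It has no place to go: leave it where it stands. Loose, stands upright on the table. Origin: centre of its underside, z up.
Not all that is in view belongs to the job. Of the things that look like the can_place, take the one that is farthest from the robot's base at the start.

How it is judged:
By the outcome, as a careful person would: the job done as asked, in the order asked, and still so for the second after the job is handed in, with the robot touching nothing.
It also fails if it takes over 104 s, if anything falls off the work surface, if the arm or the gripper's body presses on something with over 40 N, if the wrist force passes 120 N, or if a joint passes its speed limit or range.

## Robot

A 6-joint arm with a two-finger parallel gripper is mounted at the origin on the work surface. World frame = base frame: x ahead of the robot, y to its left, z up, the work surface at z = 0. Lengths are in mm, angles in rad, forces in N, time in s.
With the tool pointing down it reaches from about 325 to 775 mm from the base axis. Payload 9.3 kg.
Tool frame: the origin (TCP) lies on the centre line of the jaws, within the pads' length; the fingertips stand ahead of it and the grasp point (between the pads) lies 8 mm behind it (tip_extent is the x of the fingertips in the tool frame, in mm); x points along the fingers, z is the direction in which the jaws open and shut, and the axes are right-handed (so a half turn about x gives the same grasp; the last joint's range is limited). The gripper opens to 85 mm and grips with 20 to 120 N. Pads are 22 mm wide; open, the fingers measure 114 mm over their backs; the gripper's body (76 mm by 85 mm) begins 54 mm behind the grasp point. The pads swing forward as they close: fully open they stand 13 mm farther back than shut.
Start: joints at [-0.153, 0.259, 0.021, 1.334, 0, 1.418], TCP at [549.997, -0.004, 213.879] pointing down, gripper open.
Joint ranges: [-3.04, 3.04], [-0.91, 1.82], [-1.04, 1.36], [-1.92, 1.95], [-1.52, 1.45], [-3.14, 3.14]. Speed limits (rad/s): [2.22, 2.22, 2.79, 3.14, 3.14, 3.14].

## Interface

Orientations are given as a rotation vector (axis times angle).
In Python, from rig import get_state, read_camera, finish_job, tip_extent gives the robot as it stands.
- The arm moves only by the shell command python3 -m crank 'ROWS' [OPENING]. ROWS is JSON, a list that holds one entry, the list of rows, each a list of 6 numbers: the shift along the tool's x, y, z in m, then the turn, a rotation vector about the tool's x, y, z in rad. In form: [[[x, y, z, rx, ry, rz], ...]]. A call has exactly 10 rows; each row is the pose to reach, as a shift and turn from the pose measured when the call began, along the tool's axes at that moment; what a row does not reach only later rows make up. A row lasts 1/12 s, in which the tool goes at most 41.7 mm and 7.16 degrees, less where a joint would pass 70% of its speed; a pose out of reach is approached as far as the arm can. A call with a gripper value outside its range is refused whole. OPENING is the gripper's target within -1 to 1 (shut at 1, half-way at 0, fully open at -1), set as the call begins (- or left out, the last holds). The fingers move at their own pace and stop on an object; the grip force is fixed at half the most. Time passes only in rows, so rows that repeat a pose let the fingers close, or fill a call up. It gives the time, the measured TCP pose, the force and the opening at its end, in the units of the state.
- get_state(): the state, without advancing time (a new reading comes with each control period).
- read_camera(name): name is "scene" or "side" or "wrist"; returns a dict with "pixels" (384x512x3 uint8, red, green, blue), "depth" (384x512 float32, mm along the optical axis (not along the pixel's ray), 0 where there is no reading), "intrinsics" (3x3 intrinsics, pixels), "camera_from_world" (4x4, takes a point from world to camera coordinates); the wrist camera has in their place "tool_from_camera" (4x4, takes a point from camera to tool coordinates, whose origin is the TCP and whose axes are the tool frame's). Camera axes: x right, y up, looking along -z (the intrinsics and any distortion apply to the point x, -y, -z); pixel columns grow to the right and rows downward; lengths in mm; the calibration is good to about 2 mm. The wrist camera is an equidistant fisheye: a pixel r from the principal point sees the ray r / f radians off the axis. A picture is of the moment at which its call begins: read the wrist's pose just before it.
- finish_job(): hands the job in, once; it reports no verdict.
The state is a dict: "time_s": time; "joint_positions": joint angles; "qd": joint speeds; "joint_torque": joint torques, N m; "eef_pos": TCP position; "eef_rot": TCP orientation; "contact_force": force on the tool from outside, world axes, zero at the start; "wrist_torque": the same for the moment, N m; "finger_gap": opening from 0.0 (shut) to 1.0 (fully open).
Only numpy, scipy, OpenCV 4.12 (cv2) and the standard library are available. Lean on these libraries where they do the work, as an engineer would, in place of code of your own. Each camera call takes 0.05 s, during which the arm holds its last target.

## Working session

There is one attempt and no reset: what is moved stays moved. The work goes in short steps, Python scripts to look and compute and a shell command to move; the robot and the scene stay as the last step left them, time stands still between calls to the robot, and variables do not carry over. Pictures are saved under pics/ and viewed, and the job is handed in when it is done.

```bash
mkdir -p pics; ls
python3 - <<'E'
from rig import get_state, read_camera, tip_extent
import cv2,numpy as np
s=get_state();print(s,tip_extent)
for n in("scene","side","wrist"):
    c=read_camera(n);cv2.imwrite(f"pics/{n}0.png",c["pixels"][:,:,::-1]);np.savez(f"{n}0.npz",**c)
    print(n,c["intrinsics"],c.get("camera_from_world",c.get("tool_from_camera")),[k for k in c])
E
```

```text
pics
{'time_s': 0.0, 'joint_positions': array([-1.52551708e-01,  2.59158918e-01,  2.07322281e-02,  1.33372537e+00,
       -8.87731475e-06,  1.41818204e+00]), 'qd': array([-0.00086229, -0.00119978, -0.00025542,  0.00040107,  0.00113624,
       -0.00151988]), 'joint_torque': array([-2.65873996e-04, -5.55637658e+01,  3.44536042e+01,  1.31759423e-02,
       -2.94380488e-04,  4.47349430e-05]), 'eef_pos': array([5.49669048e+02, 6.99493931e-02, 2.13272655e+02]), 'eef_rot': array([1.05815237e-04, 1.57213765e+00, 2.04136839e-04]), 'contact_force': array([ 0.23436846, -1.23382617,  0.92570149]), 'wrist_torque': array([0.02301473, 0.00411667, 0.03895763]), 'finger_gap': 1.0001964171106021} 11.0
scene [[497.2857217    0.         255.84602971]
 [  0.         497.2857217  194.97821016]
 [  0.           0.           1.        ]] [[-4.01679730e-01  9.15639306e-01 -1.60641004e-02  2.09529768e+02]
 [-7.12984672e-01 -3.01672781e-01  6.32966343e-01  3.26922500e+02]
 [ 5.74722761e-01  2.65703207e-01  7.74012631e-01 -1.69712180e+03]
 [ 0.00000000e+00  0.00000000e+00  0.00000000e+00  1.00000000e+00]] ['pix
[... 261 characters left out ...]
4e-02 -5.88913484e-01  8.06732171e-01 -4.59036088e+01]
 [-5.22953030e-02  8.05078676e-01  5.90858297e-01 -1.52032625e+03]
 [ 0.00000000e+00  0.00000000e+00  0.00000000e+00  1.00000000e+00]] ['pixels', 'depth', 'intrinsics', 'camera_from_world']
wrist [[297.31863964   0.         258.96999516]
 [  0.         297.31863964 194.20012096]
 [  0.           0.           1.        ]] [[ 9.41760982e-04  2.77292639e-01 -9.60785046e-01 -1.59617513e+02]
 [-2.16297949e-04  9.60785507e-01  2.77292560e-01  6.98916698e+01]
 [ 9.99999533e-01 -5.33274786e-05  9.64808131e-04  7.63733176e-01]
 [ 0.00000000e+00  0.00000000e+00  0.00000000e+00  1.00000000e+00]] ['pixels', 'depth', 'intrinsics', 'tool_from_camera']
```

View pics/scene0.png

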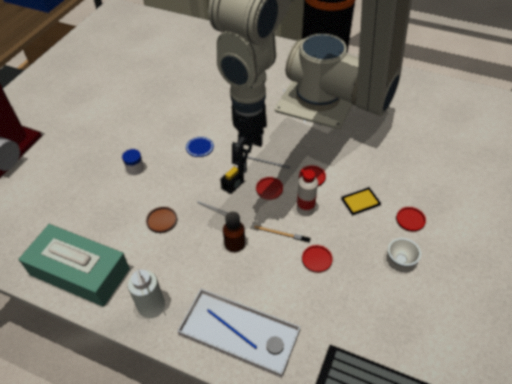

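View pics/side0.png

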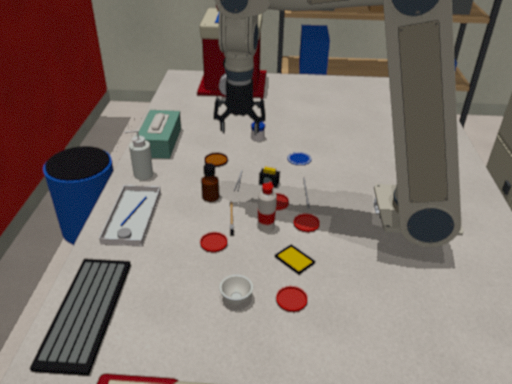

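View pics/wrist0.png

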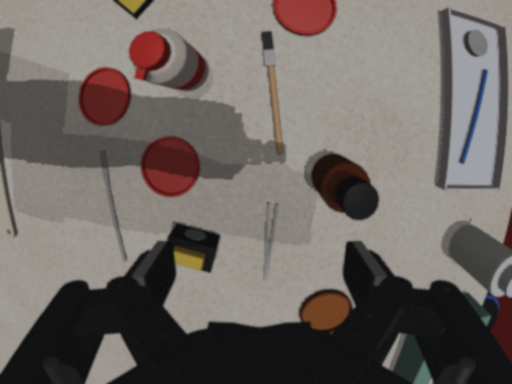

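```bash
cat > h.py <<'E'
import numpy as np,cv2
from rig import get_state,read_camera
from scipy.spatial.transform import Rotation as R
def ray(c,u,v):
    K=c["intrinsics"];u=np.atleast_1d(u).astype(float);v=np.atleast_1d(v).astype(float)
    T=c["camera_from_world"];d=np.stack([(u-K[0,2])/K[0,0],-(v-K[1,2])/K[1,1],-np.ones_like(u)],1)
    return -T[:3,:3].T@T[:3,3], d@T[:3,:3]
def plane(c,u,v,z):
    o,d=ray(c,u,v);return o+d*((z-o[2])/d[:,2])[:,None]
def pts(c,m):
    v,u=np.nonzero(m&(c["depth"]>0));o,d=ray(c,u,v);return o+d*c["depth"][v,u][:,None]
def wray(c,s,u,v):
    K=c["intrinsics"];x=np.atleast_1d(u)-K[0,2];y=np.atleast_1d(v)-K[1,2];r=np.hypot(x,y)+1e-9;t=r/K[0,0]
    d=np.stack([np.sin(t)*x/r,-np.sin(t)*y/r,-np.cos(t)],1)
    T=c["tool_from_camera"];Rt=R.from_rotvec(s["eef_rot"]).as_matrix()
    return Rt@T[:3,3]+s["eef_pos"], d@(Rt@T[:3,:3]).T
def wplane(c,s,u,v,z):
    o,d=wray(c,s,u,v);return o+d*((z-o[2])/d[:,2])[:,None]
def wpts(c,s,m):
    v,u=np.nonzero(m&(c["depth"]>0));K=c["intrinsics"];x=u-K[0,2];y=v-K[1,2];t=np.hypot(x,y)/K[0,0]
    o,d=wray(c,s,u,v);return o+d*(c["depth"][v,u]/np.cos(t))[:,None]
def hsv(c): return cv2.cvtColor(c["pixels"],cv2.COLOR_RGB2HSV)
COL=dict(red=[(0,120,60),(8,255,255),(172,120,60),(180,255,255)],blue=[(105,120,50),(128,255,255)],yellow=[(20,150,100),(32,255,255)],amber=[(5,100,60),(16,220,220)])
def mask(c,name):
    H=hsv(c);L=COL[name];m=cv2.inRange(H,L[0],L[1])
    if len(L)>2:m|=cv2.inRange(H,L[2],L[3])
    return m
def blobs(m,amin=40):
    n,l,st,ce=cv2.connectedComponentsWithStats(m)
    return [(i,st[i],ce[i],l==i) for i in range(1,n) if st[i,4]>=amin]
E
python3 - <<'E'
from h import *
for n in("scene","side"):
    c=dict(np.load(n+"0.npz"))
    for col in COL:
        for i,st,ce,l in blobs(mask(c,col),40):
            p=pts(c,l)
            if p.shape[0]==0: continue
            z=np.median(p[:,2]);
            if not(-20<z<200): continue
            e=cv2.minEnclosingCircle(np.argwhere(l)[:,::-1].astype(np.float32))
            pl=plane(c,ce[0],ce[1],10)[0]
            if np.hypot(*pl[:2])<1000: print(n,col,st,ce.round(1),"plane10",pl[:2].round(1),"r",round(float(np.hypot(*pl[:2]))),"medpt",np.median(p,0).round(1),"ext",np.ptp(p,0).round())
E
```

```text
scene red [299 166  27  19 342] [312.6 173.8] plane10 [336.4 102. ] r 351 medpt [349.9 120.7  12.3] ext [178.  75. 157.]
scene red [256 177  27  22 465] [269.2 187.7] plane10 [435.9   4.6] r 436 medpt [432.2   3.4   6.2] ext [84. 77. 23.]
scene red [298 198  17  12 148] [305.7 204. ] plane10 [451.  122.4] r 467 medpt [483. 132.  50.] ext [28. 42. 44.]
scene red [396 207  30  24 549] [410.7 218.6] plane10 [387.2 403.5] r 559 medpt [384.3 403.8   6.6] ext [82. 77. 22.]
scene red [302 245  30  27 634] [316.7 258.1] plane10 [607.4 209.6] r 643 medpt [604.5 209.4   6.2] ext [80. 76. 18.]
scene blue [188 138  24  18 310] [199.1 146.1] plane10 [ 364.7 -261.6] r 449 medpt [ 360.  -263.7    5.7] ext [79. 75. 15.]
scene blue [123 150  17  15 209] [131.1 156.8] plane10 [ 486.3 -433.2] r 651 medpt [ 522.5 -397.6   60.3] ext [52. 51. 19.]
scene blue [209 311  47  37 110] [233.2 329.7] plane10 [869.7  94.9] r 875 medpt [870.9  98.2  12.6] ext [ 39. 137.  12.]
scene yellow [225 167  13  11  68] [231.4 172. ] plane10 [ 423.3 -122.2] r 441 medpt [466.  -98.9  62.4] ext [160. 107. 207.]
scene yellow [
[... 861 characters left out ...]
623] [291.4 298.6] plane10 [385.4 403. ] r 558 medpt [386.  399.1   6. ] ext [74. 84. 18.]
side blue [258 121   7  10  46] [260.7 125.5] plane10 [ 508.6 -493.4] r 709 medpt [ 502.6 -386.7   61.7] ext [ 27. 438. 242.]
side blue [290 153  19  11 158] [299.  158.1] plane10 [ 359.3 -260.3] r 444 medpt [ 358.9 -266.7    6.9] ext [65. 80. 15.]
side blue [121 198  25  27  41] [132.7 211.4] plane10 [869.  91.] r 874 medpt [868.2  97.4  12. ] ext [ 37. 138.  12.]
side yellow [263 167  13   6  51] [269.  169.5] plane10 [ 463.4 -176.8] r 496 medpt [462.  -98.1  62.6] ext [39. 21. 14.]
side yellow [278 247  34  24 427] [294.6 258.4] plane10 [376.9 258.5] r 457 medpt [375.7 254.3   6.1] ext [90. 98. 15.]
```

Run:
```python
from h import *
import rig
C={n:dict(np.load(n+"0.npz")) for n in("scene","side","wrist")}
s=get_state()
# height-map style: points between z bands near objects
from scipy.optimize import least_squares
def circ(P,r=None):
    c0=P.mean(0)
    f=lambda x:np.hypot(*(P-x[:2]).T)-(r if r else x[2])
    x0=list(c0)+([] if r else [25]); return least_squares(f,x0,loss='soft_l1').x
obj=dict(bottle=((560,40),(5,66),29),can=((460,140),(10,112),26),jar=((500,-395),(5,40),27),mortar=((520,370),(38,50),42))
for n in("scene","side"):
    P=pts(C[n],C[n]["depth"]>0)
    for z,(lo) in dict(t=(14,170)).items():
        Q=P[(P[:,2]>14)&(P[:,2]<170)&(abs(P[:,1])<520)&(P[:,0]>320)&(P[:,0]<800)]
        g=np.zeros((500,1100),np.uint8); g[((Q[:,0]-310)).astype(int),(Q[:,1]+540).astype(int)]=255
        g=cv2.morphologyEx(g,cv2.MORPH_CLOSE,np.ones((11,11)))
        for i,st,ce,l in blobs(g,200): 
            q=Q[l[(Q[:,0]-310).astype(int),(Q[:,1]+540).astype(int)]]
            print(n,"xy",(ce[1]+310).round(),(ce[0]-540).round(),"size",st[3],st[2],"zmax",np.percentile(q[:,2],97).round())
c=C["side"]
H=hsv(c);print(H[160,216],H[176,270])
```

```text
scene xy 468.0 -101.0 size 66 52 zmax 65.0
scene xy 465.0 124.0 size 51 53 zmax 152.0
scene xy 515.0 408.0 size 86 82 zmax 49.0
scene xy 517.0 -402.0 size 61 59 zmax 64.0
scene xy 649.0 -7.0 size 57 59 zmax 123.0
side xy 459.0 -97.0 size 68 49 zmax 64.0
side xy 460.0 130.0 size 53 59 zmax 152.0
side xy 524.0 400.0 size 82 84 zmax 48.0
side xy 512.0 -394.0 size 54 56 zmax 64.0
side xy 644.0 -3.0 size 58 57 zmax 123.0
[ 15 225 138] [124 137  13]
```

Run:
```python
from h import *
a=cv2.imread("pics/scene0.png")[130:290,90:450];cv2.imwrite("pics/crop_scene.png",cv2.resize(a,None,fx=2.2,fy=2.2,interpolation=cv2.INTER_CUBIC))
a=cv2.imread("pics/side0.png")[110:320,140:340];cv2.imwrite("pics/crop_side.png",cv2.resize(a,None,fx=2.8,fy=2.8,interpolation=cv2.INTER_CUBIC))
```

```text
(no output)
```

View pics/crop_scene.png

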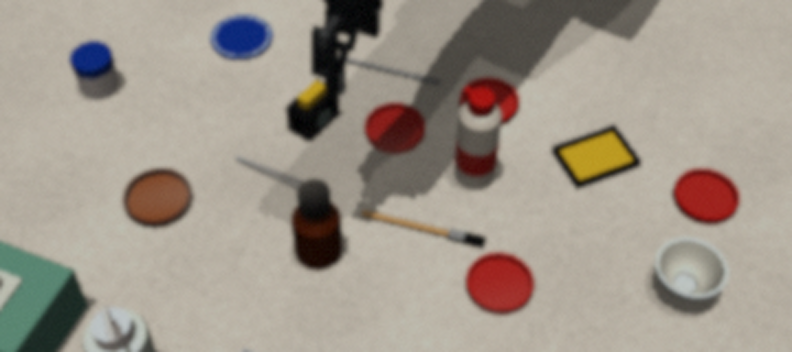

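View pics/crop_side.png

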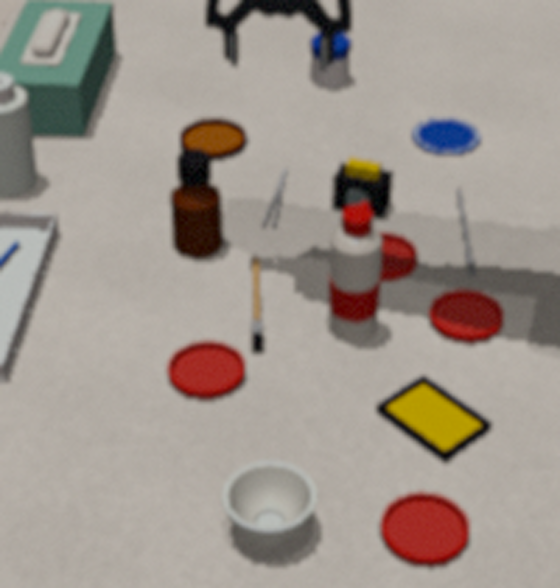

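```bash
cat > meas.py <<'E'
from h import *
from scipy.optimize import least_squares
def circ(P,r,c0):
    return least_squares(lambda x:np.hypot(*(P[:,:2]-x).T)-r,c0,loss='soft_l1',f_scale=2).x
def fit(C,names=("scene","side")):
    obj=dict(bottle=((648,-4),(15,66),29),can=((462,128),(15,112),26),jar=((515,-398),(15,40),27))
    for k,(c0,(a,b),r) in obj.items():
        for n in names:
            P=pts(C[n],C[n]["depth"]>0)
            Q=P[(P[:,2]>a)&(P[:,2]<b)&(np.hypot(P[:,0]-c0[0],P[:,1]-c0[1])<r+15)]
            x=circ(Q,r,c0);res=np.hypot(*(Q[:,:2]-x).T)-r
            print(k,n,len(Q),x.round(1),"res",res.std().round(2))
E
python3 - <<'E'
from meas import *
C={n:dict(np.load(n+"0.npz")) for n in("scene","side","wrist")}
fit(C)
# jar lid top disc, bottle cap top, at height by plane-cast
for n in("scene","side"):
    c=C[n];P=pts(c,c["depth"]>0)
    for k,c0,zl,r in(("jar",(515,-398),(57,70),28),("bottle",(648,-4),(117,130),19),("mortar",(519,404),(42,55),42)):
        Q=P[(P[:,2]>zl[0])&(P[:,2]<zl[1])&(np.hypot(P[:,0]-c0[0],P[:,1]-c0[1])<r+15)]
        if len(Q): print(k,n,len(Q),"mid",((Q.max(0)+Q.min(0))/2).round(1),np.ptp(Q,0).round(1),Q.mean(0).round(1))
# wrist
c=C["wrist"];s=dict(eef_pos=np.array([549.8,0,213.5]),eef_rot=np.array([0,np.pi/2,0]))
P=wpts(c,s,c["depth"]>0)
for k,c0,r,(a,b) in(("bottle",(648,-4),29,(15,66)),("can",(462,128),26,(15,112))):
    Q=P[(P[:,2]>a)&(P[:,2]<b)&(np.hypot(P[:,0]-c0[0],P[:,1]-c0[1])<r+15)]
    print(k,"wrist",len(Q),circ(Q,r,c0).round(1) if len(Q) else "")
for col in COL:
    for i,st,ce,l in blobs(mask(c,col),150):
        q=wpts(c,s,l)
        if len(q): print(col,ce.round(),np.median(q,0).round(1),wplane(c,s,ce[0],ce[1],8)[0].round(1))
# rectangles: tray outer (black|yellow near) via yellow floor at z=4 ; cell grip bar at z=62
for n in("scene","side"):
    c=C[n]
    for i,st,ce,l in blobs(mask(c,"yellow"),40):
        z=4 if st[4]>200 else 55
        if z==55:
            q=pts(c,l);q=q[(q[:,2]>59)&(q[:,2]<68)]
        else: q=plane(c,*np.nonzero(l)[::-1],4)
        r=cv2.minAreaRect(q[:,:2].astype(np.float32));print(n,"rect",z,r)
E
```

```text
bottle scene 244 [643.6 -10.1] res 1.19
bottle side 239 [645.7 -11.5] res 2.24
can scene 434 [460.1 123.7] res 1.46
can side 468 [461.6 122.3] res 1.91
jar scene 112 [ 515.5 -403.9] res 1.72
jar side 75 [ 517.6 -406.2] res 3.01
jar scene 205 mid [ 516.7 -402.6   61.5] [55.6 57.   8.9] [ 517.3 -402.3   61. ]
bottle scene 149 mid [645.   -9.  121.9] [37.7 36.5  9.5] [645.7  -8.6 121. ]
mortar scene 219 mid [522.2 407.7  47.8] [84.8 81.3 11.5] [519.4 409.1  45.7]
jar side 54 mid [ 515.7 -400.5   61.4] [53.3 52.3  8.6] [ 512.7 -399.2   61.6]
bottle side 75 mid [645.7 -10.4 121.2] [34.  40.4  8.2] [644.8  -7.4 121.5]
mortar side 221 mid [523.8 407.2  45.9] [81.5 83.1  7.8] [523.9 405.8  45.4]
bottle wrist 513 [645.7 -10.9]
can wrist 974 [461.8 123. ]
red [305.  15.] [607.4 196.    4.3] [606.7 193.8   8. ]
red [147.  52.] [462.7 120.5 149.4] [408.9 151.4   8. ]
red [104.  96.] [342.3 100.3   4.3] [344.5 100.    8. ]
red [170. 166.] [434.5   1.2   4.4] [435.6   1.9   8. ]
red [504. 325.] [1780.7 -853.5 -440.6] [1107.1 -344.8    8. ]
blue [474. 116.] [865.5  83.9  10.8] [866.6  83.4   8. ]
yellow [132.   4.] [383.2 225.1   4.3] [384.4 223.1   8. ]
yellow [188. 260.] [ 464.6 -102.2   61.7] [ 449.5 -132.1    8. ]
amber [275. 108.] [569.6  73.9   8.5] [569.3  73.2   8. ]
amber [326. 311.] [ 655.7 -226.4    4.5] [ 654.8 -224.9    8. ]
scene rect 55 ((464.1307373046875, -100.81871032714844), (15.345953941345215, 37.74119186401367), 76.12316131591797)
scene rect 4 ((372.9310607910156, 259.4184265136719), (55.862220764160156, 82.62326049804688), 46.56491470336914)
side rect 55 ((461.91839599609375, -99.698974609375), (17.340885162353516, 37.981563568115234), 78.14208221435547)
side rect 4 ((376.956787109375, 251.06732177734375), (56.11580276489258, 82.42748260498047), 46.42617416381836)
```

Four red dishes look alike. Scene pixels are (313,174) at r=351 mm, (269,188) at 436, (411,219) at 559 and (317,258) at 643. The farthest from the base is (317,258), about (607,207). The crop shows it as a plain red round dish left of the mortar. I'll start with the bottle at about (645.4,-10.8).

```bash
python3 -m crank '[[[0,-0.003,0.025,0,0,0],[0,-0.006,0.05,0,0,0],[0,-0.009,0.075,0,0,0],[0,-0.011,0.0957,0,0,0],[0,-0.011,0.0957,0,0,0],[0.02,-0.011,0.0957,0,0,0],[0.04,-0.011,0.0957,0,0,0],[0.055,-0.011,0.0957,0,0,0],[0.055,-0.011,0.0957,0,0,0],[0.055,-0.011,0.0957,0,0,0]]]' -1
cat > look.py <<'E'
import sys
from meas import *
s=get_state();print({k:np.round(s[k],3) for k in("time_s","eef_pos","eef_rot","contact_force","finger_gap","joint_positions")})
t=sys.argv[1]
for n in sys.argv[2:]:
    c=read_camera(n);np.savez(f"{n}_{t}.npz",pos=s["eef_pos"],rot=s["eef_rot"],**c);cv2.imwrite(f"pics/{n}_{t}.png",c["pixels"][:,:,::-1])
E
python3 look.py a wrist
```

```text
time_s: 0.98
eef_pos: [644.6, -10.8, 157.9]
eef_rot: [0.0, 1.574, 0.0]
contact_force: [0.0, 0.2, 0.6]
finger_gap: 1.002
{'time_s': np.float64(0.983), 'eef_pos': array([644.624, -10.838, 157.932]), 'eef_rot': array([0.   , 1.574, 0.   ]), 'contact_force': array([0.046, 0.229, 0.608]), 'finger_gap': np.float64(1.002), 'joint_positions': array([-0.147,  0.442,  0.156,  1.288, -0.   ,  1.424])}
```

View pics/wrist_a.png

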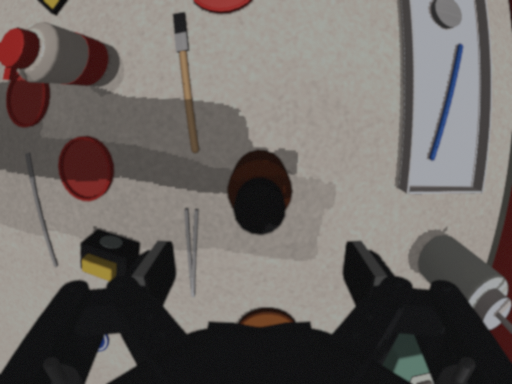

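The bottle cap sits at (261,205), in line with the midpoint between the fingers at column 260. Next I descend and close.

```bash
python3 -m crank '[[[0.015,0,0.0005,0,0,0],[0.03,0,0.0007,0,0,0],[0.045,0,0.0007,0,0,0],[0.06,0,0.0007,0,0,0],[0.06,0,0.0007,0,0,0],[0.06,0,0.0007,0,0,0],[0.06,0,0.0007,0,0,0],[0.06,0,0.0007,0,0,0],[0.06,0,0.0007,0,0,0],[0.06,0,0.0007,0,0,0]]]' -1
python3 -m crank '[[[0,0,0,0,0,0],[0,0,0,0,0,0],[0,0,0,0,0,0],[0,0,0,0,0,0],[0,0,0,0,0,0],[0,0,0,0,0,0],[0,0,0,0,0,0],[0,0,0,0,0,0],[0,0,0,0,0,0],[0,0,0,0,0,0]]]' 1
```

```text
time_s: 1.87
eef_pos: [646.3, -11.0, 99.9]
eef_rot: [-0.0, 1.57, 0.0]
contact_force: [0.2, -1.6, 0.2]
finger_gap: 0.998
time_s: 2.7
eef_pos: [649.8, -11.6, 107.6]
eef_rot: [-0.002, 1.557, -0.002]
contact_force: [-6.4, -0.2, 45.7]
finger_gap: -0.001
```

```bash
python3 look.py b scene side
python3 - <<'E'
import cv2,numpy as np
a=cv2.imread("pics/scene_b.png")[100:300,120:330];b=cv2.imread("pics/side_b.png")[60:260,140:340]
cv2.imwrite("pics/b2.png",np.hstack([cv2.resize(x,(390,390),interpolation=cv2.INTER_CUBIC) for x in(a,b)]))
E
```

```text
{'time_s': np.float64(2.7), 'eef_pos': array([649.752, -11.596, 107.648]), 'eef_rot': array([-0.002,  1.557, -0.002]), 'contact_force': array([-6.352, -0.212, 45.68 ]), 'finger_gap': np.float64(-0.001), 'joint_positions': array([-0.147,  0.462,  0.059,  1.154, -0.   ,  1.424])}
```

View pics/b2.png

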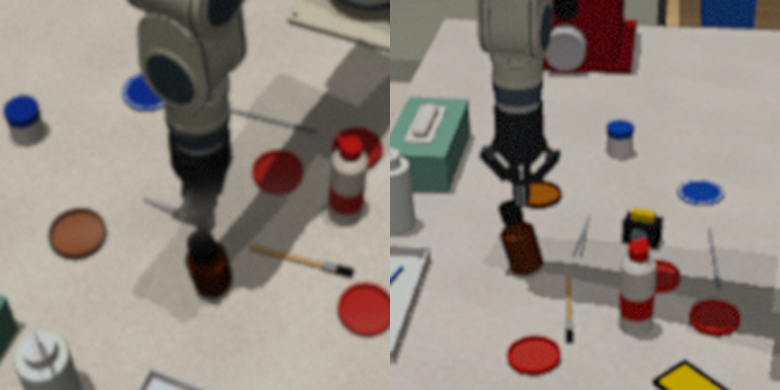

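```bash
python3 look.py b wrist
python3 - <<'E'
from h import *
for n in("scene","side"):
    c=dict(np.load(n+"_b.npz"));P=pts(c,c["depth"]>0)
    Q=P[(P[:,2]>8)&(np.hypot(P[:,0]-648,P[:,1]+10)<75)&(P[:,2]<150)]
    for z in range(10,150,10):
        q=Q[abs(Q[:,2]-z)<5]
        if len(q): print(n,z,len(q),"x",np.percentile(q[:,0],[2,50,98]).round(),"y",np.percentile(q[:,1],[2,50,98]).round())
E
```

```text
{'time_s': np.float64(2.8), 'eef_pos': array([649.754, -11.594, 107.638]), 'eef_rot': array([-0.002,  1.557, -0.002]), 'contact_force': array([-6.807, -0.845, 44.988]), 'finger_gap': np.float64(-0.001), 'joint_positions': array([-0.147,  0.462,  0.059,  1.154, -0.   ,  1.424])}
scene 10 23 x [639. 665. 689.] y [-22.  12.  20.]
scene 20 35 x [634. 671. 678.] y [-24.   4.  19.]
scene 30 30 x [646. 671. 679.] y [-21.   9.  19.]
scene 40 35 x [639. 673. 682.] y [-21.  11.  19.]
scene 50 33 x [647. 678. 684.] y [-23.   6.  19.]
scene 60 43 x [644. 676. 686.] y [-24.  10.  19.]
scene 70 81 x [651. 679. 687.] y [-32.  -2.  19.]
scene 80 120 x [636. 668. 682.] y [-33.   5.  17.]
scene 90 20 x [638. 665. 681.] y [-12.   4.   9.]
scene 100 23 x [657. 677. 684.] y [-19.   2.   9.]
scene 110 29 x [659. 682. 686.] y [-17.  -0.   9.]
scene 120 134 x [655. 674. 688.] y [-27.  -9.   8.]
scene 130 40 x [643. 661. 675.] y [-24.  -7.   6.]
scene 140 26 x [642. 657. 663.] y [-18.  -5.   1.]
side 10 22 x [621. 643. 670.] y [-3. 12. 27.]
side 20 47 x [619. 641. 672.] y [-12.  12.  21.]
side 30 52 x [622. 644. 674.] y [-4. 14. 22.]
side 40 47 x [622. 641. 678.] y [-14.  12.  22.]
side 50 48 x [626. 649. 679.] y [-14.  14.  19.]
side 60 54 x [627. 646. 682.] y [-11.  12.  22.]
side 70 62 x [630. 654. 686.] y [-8. 10. 20.]
side 80 83 x [633. 652. 680.] y [-23.   6.  19.]
side 90 40 x [638. 653. 676.] y [-17.   1.   9.]
side 100 29 x [648. 664. 681.] y [-10.   3.   9.]
side 110 37 x [647. 661. 684.] y [-10.   3.  11.]
side 120 67 x [650. 671. 686.] y [-26.  -1.   9.]
side 130 27 x [643. 657. 676.] y [-16.  -6.   2.]
side 140 24 x [636. 648. 661.] y [-10.  -4.   0.]
```

View pics/wrist_b.png

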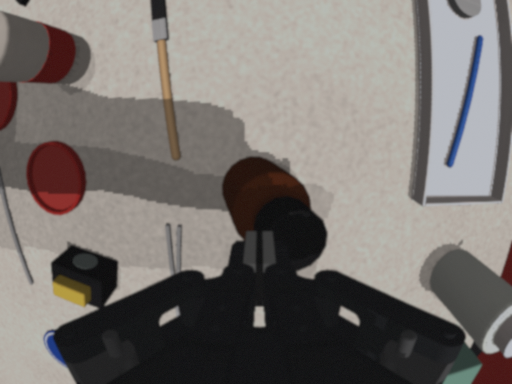

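Run:
```python
from h import *
I=dict(eef_pos=np.zeros(3),eef_rot=np.zeros(3))
for f in("wrist0.npz","wrist_a.npz","wrist_b.npz"):
    c=dict(np.load(f));P=wpts(c,I,c["depth"]>0)
    Q=P[(P[:,0]<45)&(P[:,0]>-45)&(abs(P[:,2])<75)&(abs(P[:,1])<40)]
    print(f,len(Q))
    for x in range(-40,45,6):
        q=Q[abs(Q[:,0]-x)<3]
        if len(q)>3: print(x,len(q),"y",np.percentile(q[:,1],[2,98]).round(),"z",np.percentile(q[:,2],[2,25,75,98]).round())
c=dict(np.load("wrist_b.npz"));im=c["pixels"][200:290,210:340,::-1]
cv2.imwrite("pics/b3.png",cv2.resize(im,None,fx=6,fy=6,interpolation=cv2.INTER_CUBIC))
```

```text
wrist0.npz 1123
-40 563 y [-10.  11.] z [-54. -42.  44.  55.]
-34 345 y [-10.  11.] z [-47. -42.  43.  49.]
-28 30 y [-9.  8.] z [-43. -42.  43.  44.]
wrist_a.npz 3200
-40 532 y [-10.  11.] z [-54. -42.  44.  55.]
-34 353 y [-10.  11.] z [-47. -42.  43.  49.]
-28 35 y [-9.  6.] z [-42. -42.  43.  44.]
38 2004 y [-15.  18.] z [-16.  -7.   8.  17.]
44 64 y [ 8. 19.] z [-15.  -8.   7.  17.]
wrist_b.npz 7166
-40 354 y [ 6. 11.] z [-12.  -6.   7.  14.]
-34 327 y [ 6. 11.] z [-12.  -6.   8.  14.]
-28 270 y [ 6. 11.] z [-12.  -7.   7.  13.]
-22 90 y [ 6. 11.] z [-10.  -4.   6.  12.]
-16 1444 y [-14.  18.] z [ 5. 14. 22. 27.]
-10 1212 y [-15.  19.] z [ 3. 25. 33. 38.]
-4 241 y [ 4. 19.] z [-1.  3. 16. 28.]
2 230 y [ 2. 19.] z [-2.  1. 14. 26.]
8 156 y [ 2. 20.] z [-3.  3. 16. 25.]
14 47 y [ 3. 19.] z [-3. -1.  6. 24.]
20 287 y [-5. 17.] z [-7. -5.  3. 15.]
26 1100 y [-12.  23.] z [-16. -11.   3.  20.]
32 789 y [-11.  28.] z [-18.  -5.  19.  30.]
38 388 y [ 2. 29.] z [-20.  -2.  31.  36.]
44 112 y [-3. 29.] z [-21. -16.   4.  23.]
```

View pics/b3.png

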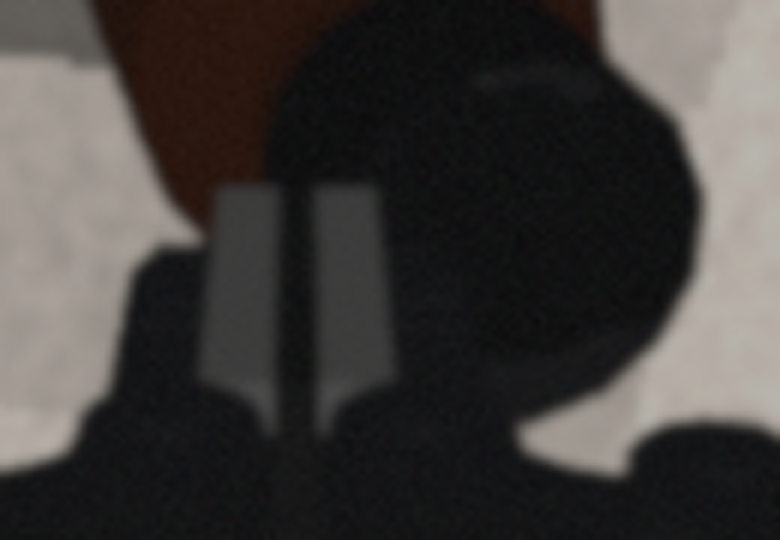

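The depth shows the real fingertips lie behind the TCP, at tool x of about -25 open and -18 shut. That means they closed on top of the cap at z of about 125 and leaned the bottle about 11° toward +x. It is still well inside its stable range. I'll ease it back with a gentle drag and then lift clear.

```bash
python3 -m crank '[[[0.000,0,-0.002,0,0,0],[0.000,0,-0.004,0,0,0],[0.001,0,-0.006,0,0,0],[0.001,0,-0.008,0,0,0],[0.001,0,-0.010,0,0,0],[0.002,0,-0.012,0,0,0],[0.002,0,-0.014,0,0,0],[0.002,0,-0.016,0,0,0],[0.003,0,-0.018,0,0,0],[0.003,0,-0.020,0,0,0]]]'; python3 look.py c side
python3 - <<'E'
from h import *
for n in("side",):
    c=dict(np.load(n+"_c.npz"));P=pts(c,c["depth"]>0)
    Q=P[(P[:,2]>8)&(np.hypot(P[:,0]-648,P[:,1]+10)<75)&(P[:,2]<150)]
    for z in range(10,150,20):
        q=Q[abs(Q[:,2]-z)<5]
        if len(q): print(n,z,len(q),"x",np.percentile(q[:,0],[2,50,98]).round(),"y",np.percentile(q[:,1],[2,50,98]).round())
E
```

```text
time_s: 3.68
eef_pos: [629.5, -11.6, 104.1]
eef_rot: [-0.002, 1.558, -0.002]
contact_force: [0.5, 0.3, 0.6]
finger_gap: 0.001
{'time_s': np.float64(3.683), 'eef_pos': array([629.507, -11.568, 104.05 ]), 'eef_rot': array([-0.002,  1.558, -0.002]), 'contact_force': array([0.484, 0.254, 0.573]), 'finger_gap': np.float64(0.001), 'joint_positions': array([-0.151,  0.432, -0.002,  1.124, -0.   ,  1.419])}
side 10 31 x [616. 645. 669.] y [-8. 15. 34.]
side 30 46 x [617. 641. 672.] y [-14.  14.  21.]
side 50 48 x [618. 640. 670.] y [-1. 13. 21.]
side 70 68 x [617. 639. 670.] y [-22.  11.  21.]
side 90 26 x [629. 643. 660.] y [-6.  2.  9.]
side 110 34 x [627. 642. 663.] y [-9.  3. 12.]
side 130 14 x [618. 627. 639.] y [-11.  -3.   0.]
```

```bash
python3 -m crank '[[[-0.01,0,0,0,0,0],[-0.02,0,0,0,0.005,0],[-0.035,0,0,0,0.013,0],[-0.055,0,0,0,0.013,0],[-0.07,0,0.005,0,0.013,0],[-0.07,0,0.010,0,0.013,0],[-0.07,0,0.015,0,0.013,0],[-0.07,0,0.015,0,0.013,0],[-0.07,0,0.015,0,0.013,0],[-0.07,0,0.015,0,0.013,0]]]' -1; python3 look.py d side scene wrist
python3 - <<'E'
from meas import *
C={n:dict(np.load(n+"_d.npz")) for n in("scene","side")}
fit(C)
for n in("scene","side"):
    c=C[n];P=pts(c,c["depth"]>0)
    Q=P[(P[:,2]>117)&(P[:,2]<130)&(np.hypot(P[:,0]-645,P[:,1]+9)<30)]
    print("cap",n,len(Q),((Q.max(0)+Q.min(0))/2).round(1),np.ptp(Q,0).round(1))
c=dict(np.load("wrist_d.npz"));s=dict(eef_pos=c["pos"],eef_rot=c["rot"])
P=wpts(c,s,c["depth"]>0);near=np.hypot(P[:,0]-645,P[:,1]+9)
for z,r in((110,19),(40,29)):
    Q=P[(abs(P[:,2]-z)<(12 if z>90 else 25))&(near<r+14)]
    if len(Q)>5: print("wrist",z,len(Q),circ(Q,r,(645,-10)).round(1),((Q.max(0)+Q.min(0))/2).round(1))
Q=P[(P[:,2]>116)&(P[:,2]<126)&(near<30)];print("captop",Q.mean(0).round(1),np.ptp(Q,0).round(1))
I=dict(eef_pos=np.zeros(3),eef_rot=np.zeros(3));P=wpts(c,I,c["depth"]>0)
Q=P[(P[:,0]<0)&(P[:,0]>-120)&(abs(P[:,2])<75)&(abs(P[:,1])<40)]
for sg in(-1,1):
    q=Q[Q[:,2]*sg>20]; q=q[q[:,0]>-34];print("tip x max",np.percentile(q[:,0],[50,90,99]),q[:,2].min(),q[:,2].max())
E
```

```text
time_s: 4.57
eef_pos: [642.8, -11.3, 173.3]
eef_rot: [-0.002, 1.573, -0.002]
contact_force: [-0.9, -0.0, -0.0]
finger_gap: 1.0
{'time_s': np.float64(4.567), 'eef_pos': array([642.788, -11.332, 173.303]), 'eef_rot': array([-0.002,  1.573, -0.002]), 'contact_force': array([-0.896, -0.022, -0.01 ]), 'finger_gap': np.float64(1.0), 'joint_positions': array([-0.147,  0.433,  0.18 ,  1.32 , -0.002,  1.424])}
bottle scene 245 [643.6  -9.9] res 1.2
bottle side 241 [645.2 -11.9] res 2.28
can scene 426 [460.1 123.6] res 1.43
can side 470 [461.6 122.3] res 1.87
jar scene 113 [ 515.5 -404.3] res 1.94
jar side 76 [ 517.1 -405. ] res 3.02
cap scene 147 [645.4 -10.  121.7] [38.4 37.2  9.4]
cap side 75 [645.1  -9.8 121.8] [34.4 44.4  9.3]
wrist 110 1997 [643.3 -11.9] [644.8 -10.4 109.7]
wrist 40 305 [645.  -11.1] [645.9   8.7  40. ]
captop [645.   -9.6 119.2] [36.7 37.3  5.3]
tip x max [-32.35468094 -30.68571092 -30.25420754] -47.74794272547171 -41.530453545110454
tip x max [-32.38568483 -30.74924143 -30.00179837] 42.830874497523126 48.12067402504885
```

View pics/side_d.png

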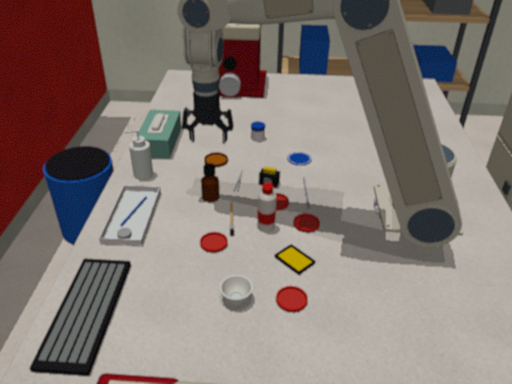

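The side view shows the bottle upright at (210,185). It fits to (645,-10.8), the same as before. With the measured tip offset, the TCP goes to z=63 to grip the cap.

```bash
python3 -m crank '[[[0.02,0,0.001,0,0,0],[0.04,0,0.0015,0,0,0],[0.06,0,0.0015,0,0,0],[0.08,0,0.0015,0,0,0],[0.10,0,0.0015,0,0,0],[0.11,0,0.0015,0,0,0],[0.11,0,0.0015,0,0,0],[0.11,0,0.0015,0,0,0],[0.11,0,0.0015,0,0,0],[0.11,0,0.0015,0,0,0]]]' -1
python3 look.py e wrist
```

```text
time_s: 5.55
eef_pos: [645.1, -11.7, 65.3]
eef_rot: [-0.002, 1.57, -0.002]
contact_force: [-0.1, 1.1, 0.7]
finger_gap: 0.999
{'time_s': np.float64(5.55), 'eef_pos': array([645.096, -11.701,  65.32 ]), 'eef_rot': array([-0.002,  1.57 , -0.002]), 'contact_force': array([-0.121,  1.141,  0.665]), 'finger_gap': np.float64(0.999), 'joint_positions': array([-0.147,  0.49 , -0.008,  1.072, -0.002,  1.424])}
```

View pics/wrist_e.png

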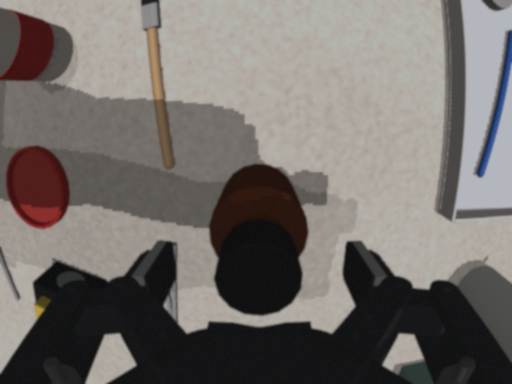

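The cap at (258,268) is now between the pads.

```bash
python3 -m crank '[[[0,0,0,0,0,0],[0,0,0,0,0,0],[0,0,0,0,0,0],[0,0,0,0,0,0],[0,0,0,0,0,0],[0,0,0,0,0,0],[0,0,0,0,0,0],[0,0,0,0,0,0],[0,0,0,0,0,0],[0,0,0,0,0,0]]]' 1;python3 look.py f wrist side;  python3 - <<'E'
import cv2,numpy as np
a=cv2.imread("pics/wrist_f.png")[100:384,120:400];b=cv2.imread("pics/side_f.png")[60:260,140:340]
cv2.imwrite("pics/f2.png",np.hstack([cv2.resize(x,(390,390),interpolation=cv2.INTER_CUBIC) for x in(a,b)]))
E
```

```text
time_s: 6.43
eef_pos: [645.1, -11.7, 65.6]
eef_rot: [-0.002, 1.569, -0.002]
contact_force: [-0.9, 0.5, 4.9]
finger_gap: 0.433
{'time_s': np.float64(6.433), 'eef_pos': array([645.074, -11.698,  65.61 ]), 'eef_rot': array([-0.002,  1.569, -0.002]), 'contact_force': array([-0.871,  0.534,  4.885]), 'finger_gap': np.float64(0.433), 'joint_positions': array([-0.147,  0.489, -0.008,  1.072, -0.002,  1.424])}
```

View pics/f2.png

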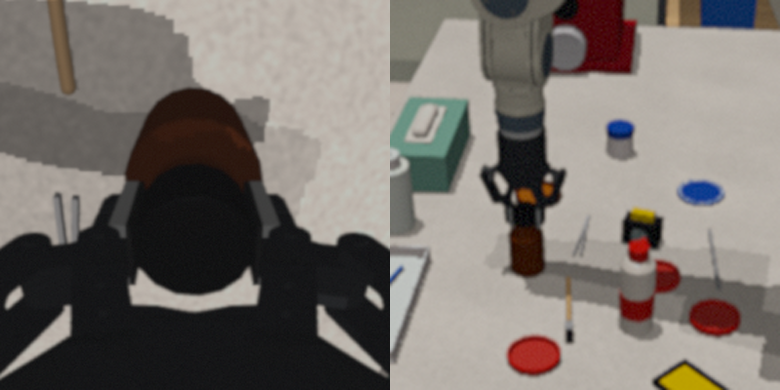

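```bash
python3 -m crank '[[[-0.010,0,0,0,0,0],[-0.025,0,0,0,0,0],[-0.040,0,0,0,0,0],[-0.040,-0.01,0,0,0,0],[-0.040,-0.025,0.002,0,0,0],[-0.040,-0.045,0.003,0,0,0],[-0.040,-0.065,0.004,0,0,0],[-0.040,-0.085,0.005,0,0,0],[-0.040,-0.100,0.006,0,0,0],[-0.040,-0.11,0.006,0,0,0]]]'; python3 look.py g wrist side;  python3 - <<'E'
from h import *
a=cv2.imread("pics/wrist_g.png");b=cv2.imread("pics/side_g.png")[60:260,140:340]
cv2.imwrite("pics/g2.png",np.hstack([cv2.resize(x,(390,390),interpolation=cv2.INTER_CUBIC) for x in(a,b)]))
for n in("wrist","side","scene"):
    c=dict(np.load(n+("_g.npz" if n!="scene" else "_d.npz")))
    m=cv2.inRange(hsv(c),(6,120,50),(18,255,255))
    for i,st,ce,l in blobs(m,120):
        if n=="wrist":
            s=dict(eef_pos=c["pos"],eef_rot=c["rot"]);print(n,st,ce.round(),np.median(wpts(c,s,l),0).round(1),wplane(c,s,ce[0],ce[1],8)[0].round(1))
        else:
            q=pts(c,l);p=np.median(q,0)
            if 500<p[0]<800 and -400<p[1]<0:
                e=cv2.fitEllipse(max(cv2.findContours(l.astype(np.uint8),0,1)[0],key=len));print(n,st,ce.round(1),p.round(1),[plane(c,*e[0],z)[0].round(1) for z in(5,12)])
E
```

```text
time_s: 7.37
eef_pos: [650.7, -124.3, 104.7]
eef_rot: [-0.0, 1.571, -0.003]
contact_force: [0.1, 0.8, -2.4]
finger_gap: 0.431
{'time_s': np.float64(7.367), 'eef_pos': array([ 650.654, -124.34 ,  104.698]), 'eef_rot': array([-0.   ,  1.571, -0.003]), 'contact_force': array([ 0.14 ,  0.815, -2.401]), 'finger_gap': np.float64(0.431), 'joint_positions': array([-0.314,  0.494,  0.105,  1.181, -0.002,  1.258])}
wrist [246 187  55  24 370] [273. 196.] [657.8 -98.5 110.2] [ 663.9 -129.9    8. ]
wrist [232 300  69  20 152] [269. 313.] [ 662.3 -262.7   11.2] [ 661.4 -262.5    8. ]
scene [148 208  27  24 500] [161.  219.6] [ 655.2 -228.     5.6] [array([ 655.1, -228.3,    5. ]), array([ 659.1, -224.6,   12. ])]
```

View pics/g2.png

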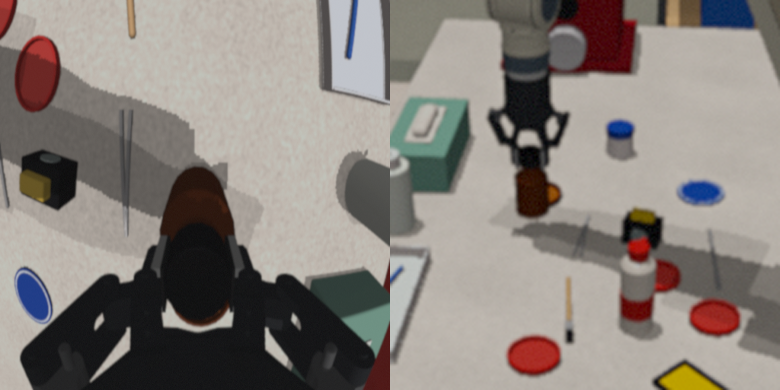

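Run:
```python
from h import *
s0=dict(eef_pos=np.array([549.8,0,213.6]),eef_rot=np.array([0,np.pi/2+.0013,0]))
sa=dict(eef_pos=np.array([644.6,-10.8,157.9]),eef_rot=np.array([0,1.574,0]))
COL["amber"]=[(6,100,50),(18,255,255)]
tg=dict(amber=(655,-226),red=(606,206),blue=(361,-262),yellow=(376,257))
for f in("scene0","side0","wrist0","wrist_a","wrist_d"):
    c=dict(np.load(f+".npz"));w=f.startswith("wrist")
    s=s0 if f=="wrist0" else sa
    if w and "pos" in c: s=dict(eef_pos=c["pos"],eef_rot=c["rot"])
    for col in tg:
        z=2 if col=="blue" else 6
        if col=="yellow":z=5
        for i,st,ce,l in blobs(mask(c,col),100):
            cn=max(cv2.findContours(l.astype(np.uint8),0,1)[0],key=len)
            if len(cn)<5: continue
            e=cv2.fitEllipse(cn)
            p=(wplane(c,s,*ce,z) if w else plane(c,*ce,z))[0]
            if np.hypot(p[0]-tg[col][0],p[1]-tg[col][1])<25:
                pe=(wplane(c,s,*e[0],z) if w else plane(c,*e[0],z))[0]
                cut=st[1]==0 or st[0]==0
                print(f,col,st,p[:2].round(1),"ell",pe[:2].round(1),"CUT" if cut else "")
```

```text
scene0 amber [148 208  28  24 534] [ 655.4 -227.5] ell [ 655.3 -227.5] 
scene0 red [302 245  30  27 634] [604.9 209.1] ell [605. 209.] 
scene0 blue [188 138  24  18 310] [ 357.9 -266.1] ell [ 358.1 -266. ] 
scene0 yellow [345 190  33  22 445] [374.4 259.6] ell [374.5 259.6] 
side0 amber [205 153  22  13 218] [ 656.  -235.9] ell [ 655.9 -235.9] 
side0 red [200 232  27  20 422] [606.7 204.4] ell [606.7 204.4] 
side0 blue [290 153  19  11 158] [ 358.6 -273.3] ell [ 358.4 -273.3] 
side0 yellow [278 247  34  24 427] [376.6 253.2] ell [376.3 253.5] 
wrist0 amber [ 300  292   53   38 1445] [ 654.9 -226.2] ell [ 655.  -226.3] 
wrist0 red [ 273    0   63   35 1807] [606.8 194.5] ell [606.8 194.4] CUT
wrist_a amber [241 312  51  16 556] [ 653.3 -204.3] ell [ 653.3 -204. ] 
wrist_d amber [ 239  304   58   24 1007] [ 653.6 -211.7] ell [ 653.6 -211.4]
```

```bash
python3 -m crank '[[[0,-0.015,0.001,0,0,0],[0,-0.035,0.002,0,0,0],[0,-0.055,0.003,0,0,0],[0,-0.075,0.0042,0,0,0],[0,-0.090,0.0042,0,0,0],[0,-0.100,0.0042,0,0,0],[0.005,-0.1036,0.0042,0,0,0],[0.013,-0.1036,0.0042,0,0,0],[0.02,-0.1036,0.0042,0,0,0],[0.02,-0.1036,0.0042,0,0,0]]]'; python3 look.py i scene side wrist;  python3 - <<'E'
from meas import *
a=cv2.imread("pics/scene_i.png")[160:260,110:210];b=cv2.imread("pics/side_i.png")[110:190,170:250]
cv2.imwrite("pics/i2.png",np.hstack([cv2.resize(x,(390,390),interpolation=cv2.INTER_CUBIC) for x in(a,b)]))
c0=(655,-227)
for n in("scene","side"):
    c=dict(np.load(n+"_i.npz"));P=pts(c,c["depth"]>0)
    Q=P[(P[:,2]>30)&(P[:,2]<80)&(np.hypot(P[:,0]-c0[0],P[:,1]-c0[1])<44)]
    print(n,len(Q),circ(Q,29,c0).round(1))
    Q=P[(P[:,2]>10)&(P[:,2]<14)&(np.hypot(P[:,0]-c0[0],P[:,1]-c0[1])<50)]
    print("rim",len(Q),circ(Q,41,c0).round(1) if len(Q)>5 else "")
E
```

```text
time_s: 8.3
eef_pos: [653.7, -225.9, 82.9]
eef_rot: [0.001, 1.573, -0.002]
contact_force: [0.3, 0.6, -2.7]
finger_gap: 0.433
{'time_s': np.float64(8.3), 'eef_pos': array([ 653.742, -225.915,   82.918]), 'eef_rot': array([ 1.000e-03,  1.573e+00, -2.000e-03]), 'contact_force': array([ 0.257,  0.618, -2.716]), 'finger_gap': np.float64(0.433), 'joint_positions': array([-0.453,  0.557,  0.159,  1.175, -0.002,  1.119])}
scene 251 [ 652.5 -224.3]
rim 59 [ 654.9 -227.4]
side 200 [ 654.3 -226.2]
rim 40 [ 655.1 -228.4]
```

View pics/i2.png

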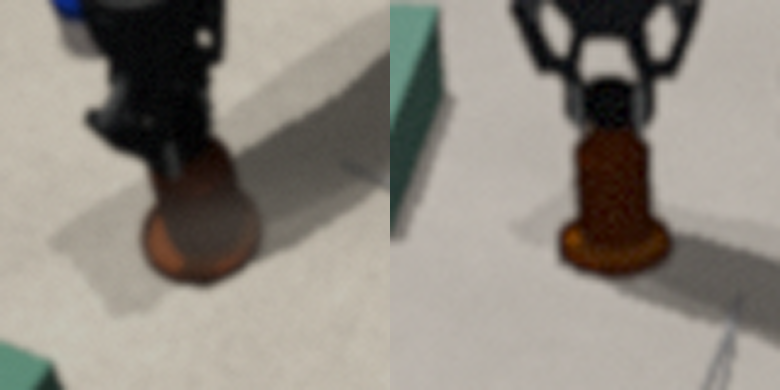

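```bash
python3 -m crank '[[[0.001,-0.001,0.001,0,0,0],[0.003,-0.0025,0.0016,0,0,0],[0.005,-0.0025,0.0016,0,0,0],[0.007,-0.0025,0.0016,0,0,0],[0.009,-0.0025,0.0016,0,0,0],[0.011,-0.0025,0.0016,0,0,0],[0.0125,-0.0025,0.0016,0,0,0],[0.0135,-0.0025,0.0016,0,0,0],[0.0135,-0.0025,0.0016,0,0,0],[0.0135,-0.0025,0.0016,0,0,0]]]'
```

```text
time_s: 9.28
eef_pos: [656.3, -229.1, 71.7]
eef_rot: [-0.001, 1.571, -0.003]
contact_force: [0.1, -0.2, -2.5]
finger_gap: 0.432
```

```bash
python3 -m crank '[[[0.001,0.0006,-0.0008,0,0,0],[0.002,0.0006,-0.0008,0,0,0],[0.003,0.0006,-0.0008,0,0,0],[0.003,0.0006,-0.0008,0,0,0],[0.003,0.0006,-0.0008,0,0,0],[0.003,0.0006,-0.0008,0,0,0],[0.003,0.0006,-0.0008,0,0,0],[0.003,0.0006,-0.0008,0,0,0],[0.003,0.0006,-0.0008,0,0,0],[0.003,0.0006,-0.0008,0,0,0]]]'
```

```text
time_s: 10.12
eef_pos: [655.5, -228.6, 69.7]
eef_rot: [-0.001, 1.57, -0.003]
contact_force: [-2.2, -0.2, 5.0]
finger_gap: 0.431
```

```bash
python3 -m crank '[[[0,0,0,0,0,0],[0,0,0,0,0,0],[0,0,0,0,0,0],[0,0,0,0,0,0],[0,0,0,0,0,0],[0,0,0,0,0,0],[-0.01,0,0,0,0,0],[-0.025,0,0,0,0,0],[-0.045,0,0,0,0,0],[-0.065,0,0,0,0,0]]]' -1
python3 look.py j scene side;  python3 - <<'E'
from meas import *
a=cv2.imread("pics/scene_j.png")[160:260,110:210];b=cv2.imread("pics/side_j.png")[110:190,170:250]
cv2.imwrite("pics/j2.png",np.hstack([cv2.resize(x,(390,390),interpolation=cv2.INTER_CUBIC) for x in(a,b)]))
c0=(655,-227)
for n in("scene","side"):
    c=dict(np.load(n+"_j.npz"));P=pts(c,c["depth"]>0)
    Q=P[(P[:,2]>18)&(P[:,2]<68)&(np.hypot(P[:,0]-c0[0],P[:,1]-c0[1])<44)]
    print(n,len(Q),circ(Q,29,c0).round(1))
    Q=P[(P[:,2]>10)&(P[:,2]<14)&(np.hypot(P[:,0]-c0[0],P[:,1]-c0[1])<50)]
    Q=Q[np.hypot(Q[:,0]-c0[0],Q[:,1]-c0[1])>34]
    print("rim",len(Q),circ(Q,41,c0).round(1) if len(Q)>5 else "")
    Q=P[(np.hypot(P[:,0]-c0[0],P[:,1]-c0[1])<40)&(P[:,2]<140)];print("top",np.percentile(Q[:,2],98))
E
```

```text
time_s: 10.95
eef_pos: [655.3, -228.3, 135.8]
eef_rot: [-0.001, 1.57, -0.003]
contact_force: [0.5, -0.4, 0.1]
finger_gap: 1.002
{'time_s': np.float64(10.95), 'eef_pos': array([ 655.271, -228.273,  135.828]), 'eef_rot': array([-1.00e-03,  1.57e+00, -3.00e-03]), 'contact_force': array([ 0.451, -0.401,  0.09 ]), 'finger_gap': np.float64(1.002), 'joint_positions': array([-0.455,  0.533,  0.255,  1.291, -0.002,  1.117])}
scene 245 [ 654.1 -227.1]
rim 56 [ 655.  -227.5]
top 126.88833449499492
side 200 [ 655.3 -228.6]
rim 42 [ 655.6 -228. ]
top 127.35183819066039
```

View pics/j2.png

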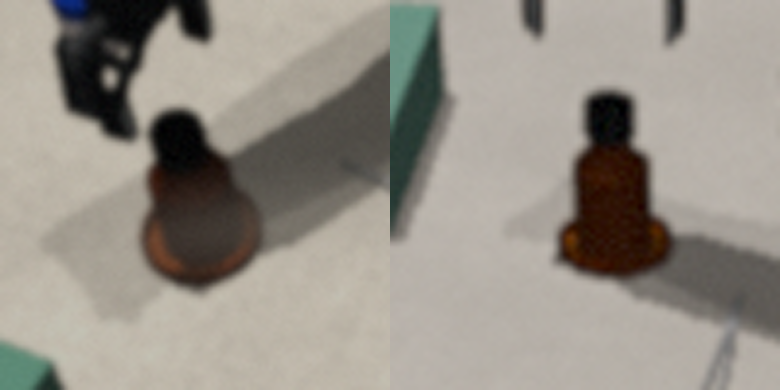

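Bottle is placed within about 1 mm. Next is the can.

```bash
python3 -m crank '[[[-0.02,0,0,0,0,0],[-0.04,0.005,-0.002,0,0,0],[-0.05,0.02,-0.01,0,0,0],[-0.055,0.045,-0.024,0,0,0],[-0.055,0.075,-0.040,0,0,0],[-0.055,0.105,-0.057,0,0,0],[-0.055,0.135,-0.074,0,0,0],[-0.055,0.165,-0.091,0,0,0],[-0.055,0.195,-0.108,0,0,0],[-0.055,0.215,-0.120,0,0,0]]]' -1
```

```text
time_s: 11.88
eef_pos: [534.2, -10.6, 192.2]
eef_rot: [-0.004, 1.565, -0.004]
contact_force: [1.3, 0.6, 0.2]
finger_gap: 0.997
```

Run:
```python
from h import *
s=get_state();Rm=R.from_rotvec(s["eef_rot"]).as_matrix();print(s["eef_pos"],s["eef_rot"],Rm.T@(np.array([461,122.5,190])-s["eef_pos"]))
```

```text
[534.22064672 -10.63143312 192.22892395] [-0.00360145  1.56488016 -0.00387774] [  1.16147917 133.12661885 -73.25410577]
```

```bash
python3 -m crank '[[[0,0.02,-0.011,0,0,0],[0,0.045,-0.025,0,0,0],[0,0.07,-0.039,0,0.002,0],[0,0.095,-0.052,0,0.004,0],[0,0.115,-0.063,0,0.005,0],[0,0.128,-0.070,0,0.005,0],[0,0.133,-0.0733,0,0.005,0],[0,0.133,-0.0733,0,0.005,0],[0,0.133,-0.0733,0,0.005,0],[0,0.133,-0.0733,0,0.005,0]]]' -1; python3 look.py k wrist
python3 - <<'E'
from meas import *
c=dict(np.load("wrist_k.npz"));s=dict(eef_pos=c["pos"],eef_rot=c["rot"]);P=wpts(c,s,c["depth"]>0)
near=np.hypot(P[:,0]-461,P[:,1]-123)
for a,b,r in((15,70,26),(70,112,26),(133,147,16)):
    Q=P[(P[:,2]>a)&(P[:,2]<b)&(near<r+10)];print(a,b,len(Q),circ(Q,r,(461,123)).round(1) if len(Q) else "")
E
```

```text
time_s: 12.72
eef_pos: [461.2, 121.8, 191.0]
eef_rot: [-0.003, 1.57, -0.004]
contact_force: [0.0, 0.2, 1.4]
finger_gap: 1.001
{'time_s': np.float64(12.717), 'eef_pos': array([461.16 , 121.822, 191.035]), 'eef_rot': array([-0.003,  1.57 , -0.004]), 'contact_force': array([0.026, 0.216, 1.398]), 'finger_gap': np.float64(1.001), 'joint_positions': array([ 0.085,  0.143, -0.187,  1.24 , -0.005,  1.657])}
15 70 285 [461.7 122.9]
70 112 362 [461.8 122.4]
133 147 280 [460.9 121.7]
```

View pics/wrist_k.png

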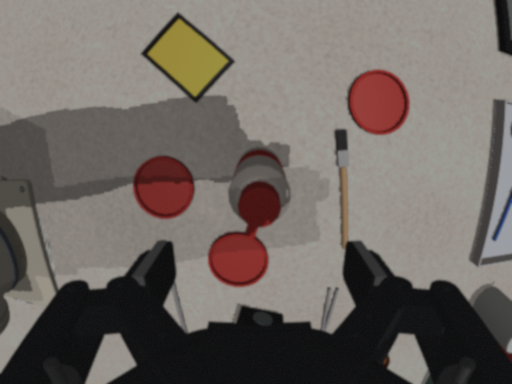

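```bash
python3 - <<'E'
from h import *
c=dict(np.load("wrist_k.npz"));s=dict(eef_pos=c["pos"],eef_rot=c["rot"])
for col,z in(("red",6),("yellow",5)):
  for i,st,ce,l in blobs(mask(c,col),300):
    v,u=np.nonzero(l);q=wplane(c,s,u,v,z)
    e=cv2.fitEllipse(max(cv2.findContours(l.astype(np.uint8),0,1)[0],key=len))
    print(col,ce.round(),wplane(c,s,*e[0],z)[0].round(1),"depthmed",np.median(wpts(c,s,l),0).round(1),cv2.minAreaRect(q[:,:2].astype(np.float32)) if col=="yellow" else "")
E
python3 -m crank '[[[0.02,0,0,0,0,0],[0.04,0.0005,0,0,0,0],[0.06,0.0005,0,0,0,0],[0.08,0.0005,0,0,0,0],[0.10,0.0005,0,0,0,0],[0.115,0.0005,0,0,0,0],[0.126,0.0005,0,0,0,0],[0.126,0.0005,0,0,0,0],[0.126,0.0005,0,0,0,0],[0.126,0.0005,0,0,0,0]]]' -1
```

```text
red [378. 102.] [605.5 207.    6. ] depthmed [606.5 207.1   4. ] 
red [163. 187.] [342.8 100.8   6. ] depthmed [342.4 100.4   4.4] 
red [245. 241.] [443.5  28.1   6. ] depthmed [449.9  20.4   7. ] 
yellow [187.  57.] [378.1 257.3   5. ] depthmed [377.9 257.9   4.4] ((377.0068664550781, 258.418212890625), (57.19670486450195, 81.62040710449219), 46.107765197753906)
time_s: 13.6
eef_pos: [462.0, 121.2, 65.6]
eef_rot: [-0.002, 1.569, -0.005]
contact_force: [0.4, 0.0, 0.3]
finger_gap: 0.999
```

```bash
python3 -m crank '[[[0,0.001,-0.0009,0,0,0],[0,0.001,-0.0009,0,0,0],[0,0.001,-0.0009,0,0,0],[0,0.001,-0.0009,0,0,0],[0,0.001,-0.0009,0,0,0],[0,0.001,-0.0009,0,0,0],[0,0.001,-0.0009,0,0,0],[0,0.001,-0.0009,0,0,0],[0,0.001,-0.0009,0,0,0],[0,0.001,-0.0009,0,0,0]]]' 1
python3 look.py l side
python3 - <<'E'
import cv2
a=cv2.imread("pics/side_l.png")[60:260,180:380];cv2.imwrite("pics/l2.png",cv2.resize(a,None,fx=2.5,fy=2.5))
E
```

```text
time_s: 14.43
eef_pos: [461.5, 122.3, 66.6]
eef_rot: [-0.002, 1.568, -0.005]
contact_force: [-1.5, -1.1, 8.7]
finger_gap: 0.591
{'time_s': np.float64(14.433), 'eef_pos': array([461.452, 122.258,  66.616]), 'eef_rot': array([-0.002,  1.568, -0.005]), 'contact_force': array([-1.528, -1.087,  8.659]), 'finger_gap': np.float64(0.591), 'joint_positions': array([ 0.086,  0.23 , -0.416,  0.922, -0.005,  1.659])}
```

View pics/l2.png

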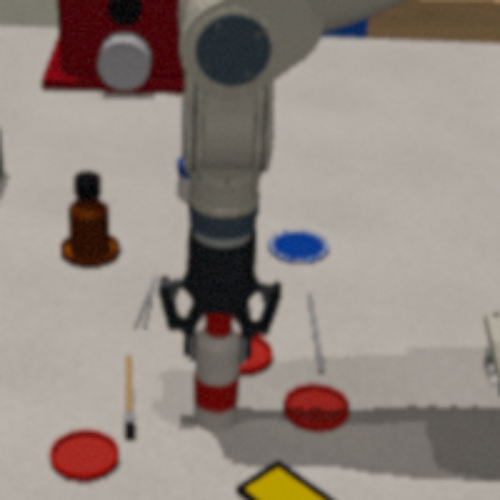

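```bash
python3 -m crank '[[[-0.012,0,0,0,0,0],[-0.028,0,0,0,0,0],[-0.042,0.002,0.004,0,0,0],[-0.045,0.010,0.017,0,0,0],[-0.045,0.024,0.041,0,0.002,0],[-0.045,0.040,0.067,0,0.002,0],[-0.045,0.056,0.094,0,0.003,0],[-0.045,0.070,0.118,0,0.003,0],[-0.045,0.079,0.135,0,0.003,0],[-0.045,0.084,0.144,0,0.003,0]]]'
python3 -m crank '[[[0,0,0,0,0,0],[0.006,0,0,0,0,0],[0.014,0,0,0,0,0],[0.022,0,0,0,0,0],[0.025,0,0,0,0,0],[0.025,0,0,0,0,0],[0.025,0,0,0,0,0],[0.025,0,0,0,0,0],[0.025,0,0,0,0,0],[0.025,0,0,0,0,0]]]'
cat > rel.py <<'E'
from meas import *
import sys
t=sys.argv[1];cx,cy,r,rim,zl,zh=map(float,sys.argv[2:8]);c0=(cx,cy)
for n in("scene","side"):
    c=dict(np.load(f"{n}_{t}.npz"));P=pts(c,c["depth"]>0);d=np.hypot(P[:,0]-cx,P[:,1]-cy)
    Q=P[(P[:,2]>zl)&(P[:,2]<zh)&(d<r+15)];print(n,"obj",len(Q),circ(Q,r,c0).round(1))
    Q=P[(P[:,2]>10)&(P[:,2]<14)&(d<rim+8)&(d>rim-8)];print(n,"rim",len(Q),circ(Q,rim,c0).round(1) if len(Q)>5 else "")
    o=plane(c,[0],[0],0)
    T=c["camera_from_world"]@np.array([cx,cy,40,1]);K=c["intrinsics"];u=int(K[0,0]*T[0]/-T[2]+K[0,2]);v=int(-K[1,1]*T[1]/-T[2]+K[1,2])
    im=c["pixels"][max(v-50,0):v+50,max(u-50,0):u+50,::-1];cv2.imwrite(f"pics/rel_{t}_{n}.png",cv2.resize(im,(390,390),interpolation=cv2.INTER_CUBIC))
cv2.imwrite(f"pics/rel_{t}.png",np.hstack([cv2.imread(f"pics/rel_{t}_{n}.png") for n in("scene","side")]))
E
python3 look.py m scene side; python3 rel.py m 606 207 26 38 32 125
```

```text
time_s: 15.32
eef_pos: [607.2, 207.4, 110.9]
eef_rot: [-0.003, 1.571, -0.005]
contact_force: [-0.0, 0.6, -2.6]
finger_gap: 0.592
time_s: 16.15
eef_pos: [607.3, 207.3, 86.3]
eef_rot: [-0.003, 1.57, -0.005]
contact_force: [0.1, -0.5, -2.5]
finger_gap: 0.59
{'time_s': np.float64(16.15), 'eef_pos': array([607.342, 207.283,  86.291]), 'eef_rot': array([-0.003,  1.57 , -0.005]), 'contact_force': array([ 0.117, -0.463, -2.504]), 'finger_gap': np.float64(0.59), 'joint_positions': array([ 0.201,  0.472,  0.018,  1.117, -0.005,  1.772])}
scene obj 371 [606.4 208.7]
scene rim 71 [605.5 208.2]
side obj 520 [607.5 207.3]
side rim 57 [606.5 208. ]
```

View pics/rel_m.png

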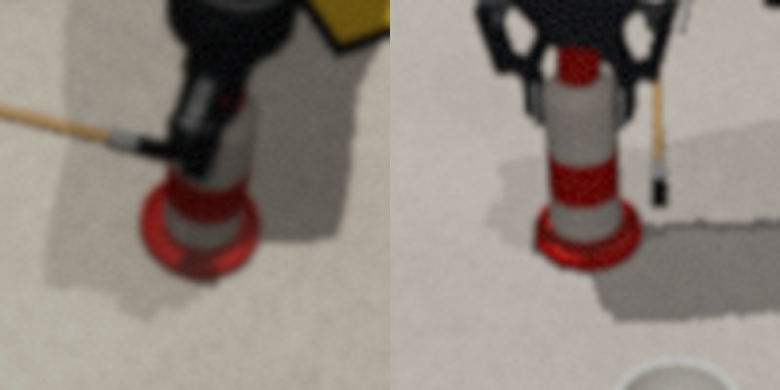

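The can is over the chosen saucer. It is about 1 mm too far in x, so I correct and lower.

```bash
python3 -m crank '[[[0.003,0,-0.001,0,0,0],[0.006,0,-0.001,0,0,0],[0.009,0,-0.001,0,0,0],[0.011,0,-0.001,0,0,0],[0.013,0,-0.001,0,0,0],[0.0145,0,-0.001,0,0,0],[0.0155,0,-0.001,0,0,0],[0.0165,0,-0.001,0,0,0],[0.0165,0,-0.001,0,0,0],[0.0165,0,-0.001,0,0,0]]]'
```

```text
time_s: 17.08
eef_pos: [606.2, 207.3, 70.7]
eef_rot: [-0.003, 1.57, -0.004]
contact_force: [-4.2, -1.2, 6.1]
finger_gap: 0.593
```

```bash
python3 -m crank '[[[0,0,0,0,0,0],[0,0,0,0,0,0],[0,0,0,0,0,0],[0,0,0,0,0,0],[0,0,0,0,0,0],[-0.005,0,0,0,0,0],[-0.02,0,0,0,0,0],[-0.045,0,0,0,0,0],[-0.075,0,0,0,0,0],[-0.105,0,0,0,0,0]]]' -1
python3 look.py n scene side; python3 rel.py n 606 207 26 38 18 115
```

```text
time_s: 17.92
eef_pos: [605.7, 207.7, 176.9]
eef_rot: [-0.003, 1.571, -0.004]
contact_force: [1.0, -0.2, 0.0]
finger_gap: 0.994
{'time_s': np.float64(17.917), 'eef_pos': array([605.699, 207.669, 176.871]), 'eef_rot': array([-0.003,  1.571, -0.004]), 'contact_force': array([ 1.032, -0.245,  0.042]), 'finger_gap': np.float64(0.994), 'joint_positions': array([ 0.202,  0.427,  0.179,  1.324, -0.005,  1.773])}
scene obj 443 [604.8 208.9]
scene rim 66 [605.9 207.9]
side obj 511 [606.2 207.4]
side rim 50 [606.4 208.3]
```

View pics/rel_n.png

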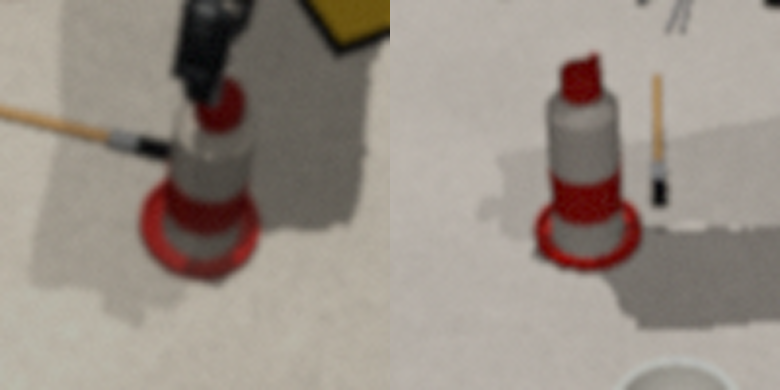

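```bash
python3 -m crank '[[[-0.005,-0.01,0,0,0,0],[-0.005,-0.03,-0.003,0,0,0],[-0.005,-0.06,-0.008,0,0,0],[-0.005,-0.095,-0.014,0,0,0],[-0.005,-0.13,-0.019,0,0,0],[-0.005,-0.165,-0.024,0,0,0],[-0.005,-0.20,-0.029,0,0,0],[-0.005,-0.235,-0.034,0,0,0],[-0.005,-0.27,-0.039,0,0,0],[-0.005,-0.305,-0.044,0,0,0]]]' -1
python3 -m crank '[[[0,-0.035,-0.005,0,0,0],[0,-0.07,-0.010,0,0,0],[0,-0.105,-0.016,0,0,0],[0,-0.14,-0.022,0,0,0],[0,-0.175,-0.028,0,0,0],[0,-0.21,-0.034,0,0,0],[0,-0.24,-0.038,0,0,0],[0,-0.26,-0.041,0,0,0],[0,-0.27,-0.043,0,0,0],[0,-0.28,-0.045,0,0,0]]]' -1
python3 - <<'E'
from h import *
s=get_state();Rm=R.from_rotvec(s["eef_rot"]).as_matrix();print(s["eef_pos"],s["eef_rot"],Rm.T@(np.array([515.9,-403,150])-s["eef_pos"]))
E
```

```text
time_s: 18.85
eef_pos: [562.6, -98.8, 186.6]
eef_rot: [-0.001, 1.562, -0.003]
contact_force: [0.9, -0.6, 0.2]
finger_gap: 1.0
time_s: 19.68
eef_pos: [516.4, -379.8, 186.3]
eef_rot: [0.0, 1.563, -0.003]
contact_force: [-1.0, -0.2, -0.9]
finger_gap: 1.0
[ 516.40372847 -379.79082463  186.34114616] [ 4.95946983e-04  1.56315498e+00 -3.22707108e-03] [ 36.37678856 -23.1473516   -0.72652313]
```

```bash
python3 -m crank '[[[0.01,-0.01,-0.001,0,0.003,0],[0.03,-0.018,-0.001,0,0.008,0],[0.05,-0.023,-0.001,0,0.008,0],[0.07,-0.023,-0.001,0,0.008,0],[0.085,-0.023,-0.001,0,0.008,0],[0.085,-0.023,-0.001,0,0.008,0],[0.085,-0.023,-0.001,0,0.008,0],[0.085,-0.023,-0.001,0,0.008,0],[0.085,-0.023,-0.001,0,0.008,0],[0.085,-0.023,-0.001,0,0.008,0]]]' -1
python3 look.py o wrist;python3 - <<'E'
from meas import *
c=dict(np.load("wrist_o.npz"));s=dict(eef_pos=c["pos"],eef_rot=c["rot"]);P=wpts(c,s,c["depth"]>0)
near=np.hypot(P[:,0]-516,P[:,1]+403)
for a,b,r in((10,40,27),(45,56,28)):
    Q=P[(P[:,2]>a)&(P[:,2]<b)&(near<r+14)];print(a,b,len(Q),circ(Q,r,(516,-403)).round(1) if len(Q) else "")
Q=P[(P[:,2]>57)&(P[:,2]<66)&(near<40)];print("top",Q.mean(0).round(1),((Q.max(0)+Q.min(0))/2).round(1),np.ptp(Q,0).round(1))
E
```

```text
time_s: 20.52
eef_pos: [516.5, -403.1, 102.6]
eef_rot: [-0.001, 1.57, -0.004]
contact_force: [-0.2, -0.7, 0.0]
finger_gap: 1.002
{'time_s': np.float64(20.517), 'eef_pos': array([ 516.493, -403.135,  102.628]), 'eef_rot': array([-1.00e-03,  1.57e+00, -4.00e-03]), 'contact_force': array([-0.241, -0.68 ,  0.014]), 'finger_gap': np.float64(1.002), 'joint_positions': array([-7.900e-01,  4.810e-01,  7.800e-02,  1.165e+00, -1.000e-03,
        7.830e-01])}
10 40 309 [ 516.9 -405. ]
45 56 173 [ 516.9 -405. ]
top [ 516.9 -402.9   59.7] [ 516.8 -404.2   59.5] [55. 55.  5.]
```

View pics/wrist_o.png

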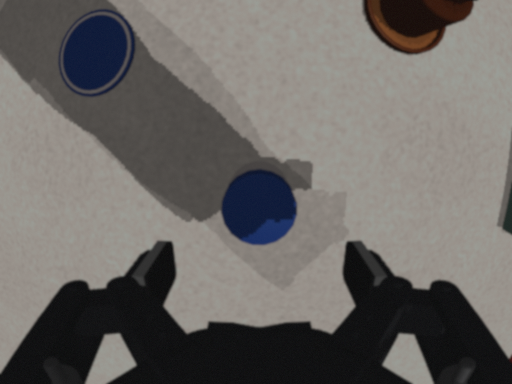

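```bash
python3 - <<'E'
from h import *
c=dict(np.load("wrist_o.npz"));s=dict(eef_pos=c["pos"],eef_rot=c["rot"])
H=hsv(c);m=cv2.inRange(H,(100,80,20),(135,255,255))
for i,st,ce,l in blobs(m,300):
    cn=max(cv2.findContours(l.astype(np.uint8),0,1)[0],key=len);e=cv2.fitEllipse(cn)
    q=wplane(c,s,*cn[:,0].T,4);
    print(st,ce.round(),wplane(c,s,*e[0],4)[0].round(1),"mid",((q.max(0)+q.min(0))/2).round(1),np.ptp(q,0).round(1))
E
python3 -m crank '[[[0.015,-0.001,0,0,0,0],[0.03,-0.0017,0,0,0,0],[0.045,-0.0017,0,0,0,0],[0.06,-0.0017,0,0,0,0],[0.075,-0.0017,0,0,0,0],[0.085,-0.0017,0,0,0,0],[0.092,-0.0017,0,0,0,0],[0.0955,-0.0017,0,0,0,0],[0.0955,-0.0017,0,0,0,0],[0.0955,-0.0017,0,0,0,0]]]' -1
```

```text
[ 66  10  68  86 334] [115.  60.] [ 363. -268.    4.] mid [ 365.1 -266.8    4. ] [76.8 86.1  0. ]
[  64   16   63   74 3614] [95. 52.] [ 361.9 -267.5    4. ] mid [ 359.9 -266.6    4. ] [72.6 73.5  0. ]
[ 222  170   74   74 4292] [259. 207.] [ 516.9 -420.3    4. ] mid [ 516.7 -421.3    4. ] [67.7 71.1  0. ]
time_s: 21.4
eef_pos: [516.7, -405.3, 7.5]
eef_rot: [-0.001, 1.569, -0.004]
contact_force: [0.8, 0.1, 0.2]
finger_gap: 1.002
```

```bash
python3 -m crank '[[[0,0.0005,-0.0003,0,0,0],[0,0.0005,-0.0003,0,0,0],[0,0.0005,-0.0003,0,0,0],[0,0.0005,-0.0003,0,0,0],[0,0.0005,-0.0003,0,0,0],[0,0.0005,-0.0003,0,0,0],[0,0.0005,-0.0003,0,0,0],[0,0.0005,-0.0003,0,0,0],[0,0.0005,-0.0003,0,0,0],[0,0.0005,-0.0003,0,0,0]]]' 1; python3 look.py p wrist
```

```text
time_s: 22.23
eef_pos: [516.8, -405.2, 8.6]
eef_rot: [-0.002, 1.568, -0.005]
contact_force: [-0.4, -0.4, 6.4]
finger_gap: 0.638
{'time_s': np.float64(22.233), 'eef_pos': array([ 516.799, -405.246,    8.63 ]), 'eef_rot': array([-0.002,  1.568, -0.005]), 'contact_force': array([-0.399, -0.381,  6.414]), 'finger_gap': np.float64(0.638), 'joint_positions': array([-0.792,  0.55 , -0.058,  0.957, -0.002,  0.781])}
```

View pics/wrist_p.png

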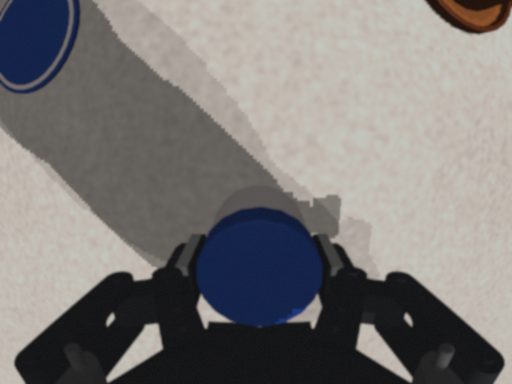

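```bash
python3 -m crank '[[[-0.012,0,0,0,0,0],[-0.028,0,0,0,0,0],[-0.040,0.004,-0.005,0,0,0],[-0.040,0.016,-0.018,0,0.002,0],[-0.040,0.031,-0.035,0,0.002,0],[-0.040,0.046,-0.052,0,0.002,0],[-0.040,0.06,-0.068,0,0.002,0],[-0.040,0.07,-0.079,0,0.002,0],[-0.040,0.075,-0.085,0,0.002,0],[-0.040,0.075,-0.085,0,0.002,0]]]'; python3 look.py q wrist scene side
python3 - <<'E'
from h import *
for n in("wrist","scene","side"):
    c=dict(np.load(n+"_q.npz"));s=dict(eef_pos=c["pos"],eef_rot=c["rot"])
    m=cv2.inRange(hsv(c),(100,70,15),(135,255,255));m=cv2.morphologyEx(m,cv2.MORPH_CLOSE,np.ones((5,5)))
    for i,st,ce,l in blobs(m,60):
        cn=max(cv2.findContours(l.astype(np.uint8),0,1)[0],key=len)
        f=(lambda u,v,z:wplane(c,s,u,v,z)) if n=="wrist" else (lambda u,v,z:plane(c,u,v,z))
        q=f(*cn[:,0].T,4);mid=(q.max(0)+q.min(0))/2
        if np.hypot(mid[0]-361,mid[1]+266)<60:
            d=(wpts(c,s,l) if n=="wrist" else pts(c,l));d=d[d[:,2]<12]
            (cx,cy),r=cv2.minEnclosingCircle(q[:,:2].astype(np.float32))
            print(n,st,mid.round(1),np.ptp(q,0).round(1),"enc",cx,cy,r,"depth mid",((np.percentile(d,1,0)+np.percentile(d,99,0))/2).round(1),np.ptp(d,0).round(1))
E
```

```text
time_s: 23.12
eef_pos: [430.8, -328.8, 48.6]
eef_rot: [-0.002, 1.57, -0.005]
contact_force: [0.2, -0.2, -1.0]
finger_gap: 0.639
{'time_s': np.float64(23.117), 'eef_pos': array([ 430.815, -328.811,   48.615]), 'eef_rot': array([-0.002,  1.57 , -0.005]), 'contact_force': array([ 0.191, -0.205, -1.048]), 'finger_gap': np.float64(0.639), 'joint_positions': array([-0.805,  0.345, -0.298,  0.924, -0.003,  0.768])}
wrist [ 105   64  114  120 9824] [ 360.  -266.3    4. ] [87.  86.3  0. ] enc 359.9656982421875 -266.4024658203125 43.62253189086914 depth mid [ 360.5 -266.2    4.2] [87.5 86.7  6.2]
scene [187 137  26  19 381] [ 360.4 -264.6    4. ] [81.3 81.5  0. ] enc 360.24871826171875 -264.9831848144531 41.879268646240234 depth mid [ 360.9 -263.6    5.8] [83.5 83.3 13.5]
side [288 153  23  12 218] [ 359.1 -268.1    4. ] [78.7 77.4  0. ] enc 358.5194091796875 -268.16302490234375 41.728790283203125 depth mid [ 358.9 -266.3    5.9] [78.1 87.7 11.2]
```

View pics/wrist_q.png

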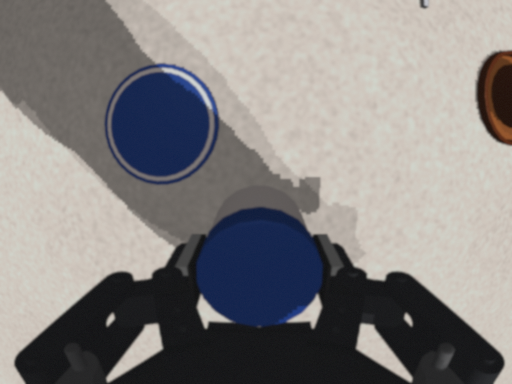

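```bash
python3 - <<'E'
from h import *
c=dict(np.load("wrist_q.npz"));s=dict(eef_pos=np.zeros(3),eef_rot=np.zeros(3));P=wpts(c,s,c["depth"]>0)
Q=P[(P[:,0]>-60)&(P[:,0]<-40)&(np.hypot(P[:,1],P[:,2])<40)]
m=cv2.inRange(hsv(c),(100,70,15),(135,255,255))
for i,st,ce,l in blobs(m,2000):
    q=wpts(c,s,l);q=q[(abs(q[:,0]-np.median(q[:,0]))<2)];print(np.median(q,0).round(1),((np.percentile(q,.5,0)+np.percentile(q,99.5,0))/2).round(1),np.ptp(q,0).round(1))
E
python3 -m crank '[[[0,0.010,-0.012,0,0,0],[0,0.025,-0.029,0,0,0],[0,0.040,-0.046,0,0,0],[0,0.052,-0.060,0,0,0],[0,0.060,-0.069,0,0,0],[0.003,0.0615,-0.0711,0,0,0],[0.010,0.0615,-0.0711,0,0,0],[0.018,0.0615,-0.0711,0,0,0],[0.025,0.0615,-0.0711,0,0,0],[0.025,0.0615,-0.0711,0,0,0]]]'
```

```text
[ 44.   62.8 -69.5] [ 44.   62.4 -71.2] [ 4.  74.1 74.5]
[-51.    4.4   0.7] [-50.8   1.4   0.6] [ 4.  55.3 55.2]
time_s: 24.1
eef_pos: [361.6, -269.1, 21.1]
eef_rot: [-0.001, 1.571, -0.005]
contact_force: [-0.2, 0.7, -0.6]
finger_gap: 0.64
```

```bash
python3 -m crank '[[[0,0.0007,-0.001,0,0,0],[0,0.0014,-0.002,0,0,0],[0.001,0.0014,-0.002,0,0,0],[0.003,0.0014,-0.002,0,0,0],[0.005,0.0014,-0.002,0,0,0],[0.0065,0.0014,-0.002,0,0,0],[0.0075,0.0014,-0.002,0,0,0],[0.0085,0.0014,-0.002,0,0,0],[0.009,0.0014,-0.002,0,0,0],[0.009,0.0014,-0.002,0,0,0]]]'
```

```text
time_s: 24.93
eef_pos: [359.6, -267.8, 12.6]
eef_rot: [-0.002, 1.571, -0.005]
contact_force: [-1.6, 1.6, 8.3]
finger_gap: 0.638
```

```bash
python3 -m crank '[[[0,0,0,0,0,0],[0,0,0,0,0,0],[0,0,0,0,0,0],[0,0,0,0,0,0],[0,0,0,0,0,0],[-0.005,0,0,0,0,0],[-0.02,0,0,0,0,0],[-0.045,0,0,0,0,0],[-0.075,0,0,0,0,0],[-0.105,0,0,0,0,0]]]' -1
python3 look.py r wrist
python3 - <<'E'
from meas import *
c=dict(np.load("wrist_r.npz"));s=dict(eef_pos=c["pos"],eef_rot=c["rot"]);P=wpts(c,s,c["depth"]>0)
near=np.hypot(P[:,0]-360,P[:,1]+266)
Q=P[(P[:,2]>60)&(P[:,2]<68)&(near<40)];print("top",((np.percentile(Q,.5,0)+np.percentile(Q,99.5,0))/2).round(1),np.ptp(Q,0).round(1))
Q=P[(P[:,2]>15)&(P[:,2]<44)&(near<40)];print(len(Q),circ(Q,27,(360,-266)))
E
```

```text
time_s: 25.77
eef_pos: [359.2, -266.9, 118.9]
eef_rot: [-0.001, 1.571, -0.005]
contact_force: [0.9, 0.0, -0.0]
finger_gap: 0.998
{'time_s': np.float64(25.767), 'eef_pos': array([ 359.175, -266.922,  118.897]), 'eef_rot': array([-1.000e-03,  1.571e+00, -5.000e-03]), 'contact_force': array([ 0.865,  0.032, -0.044]), 'finger_gap': np.float64(0.998), 'joint_positions': array([-0.825,  0.136, -0.388,  1.044, -0.003,  0.748])}
top [ 360.1 -266.6   63.3] [54.7 54.8  5.9]
247 [ 359.99130588 -267.75592645]
```

View pics/wrist_r.png

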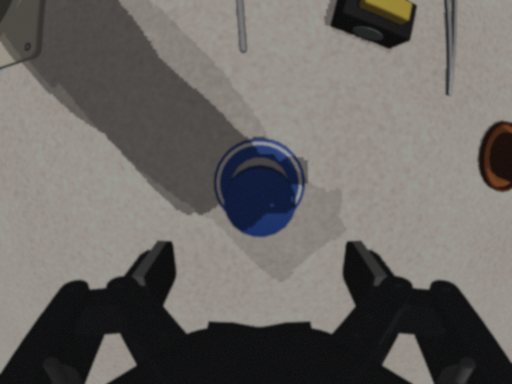

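```bash
python3 -m crank '[[[0,0.01,0.007,-0.12,0,0],[0,0.03,0.02,-0.24,0,0],[0,0.055,0.036,-0.36,0,0],[0,0.08,0.052,-0.48,0,0],[0,0.105,0.067,-0.6,0,0],[0,0.125,0.079,-0.72,0,0],[0,0.14,0.09,-0.84,0,0],[0,0.155,0.099,-0.96,0,0],[0,0.163,0.104,-1.08,0,0],[0,0.166,0.105,-1.2,0,0]]]' -1; python3 look.py s wrist
python3 - <<'E'
from h import *
c=dict(np.load("wrist_s.npz"));s=dict(eef_pos=c["pos"],eef_rot=c["rot"])
m=mask(c,"yellow")
for i,st,ce,l in blobs(m,100):
    q=wpts(c,s,l);z=np.median(q[:,2]);q=q[abs(q[:,2]-62)<3]
    if len(q)>20: print(st,z,cv2.minAreaRect(q[:,:2].astype(np.float32)))
    v,u=np.nonzero(l);qq=wplane(c,s,u,v,62)
P=wpts(c,s,c["depth"]>0);Q=P[(abs(P[:,2]-46)<3)&(np.hypot(P[:,0]-464,P[:,1]+101)<55)]
print("block",cv2.minAreaRect(Q[:,:2].astype(np.float32)),len(Q))
print(R.from_rotvec(s["eef_rot"]).as_matrix().round(4))
E
```

```text
time_s: 26.65
eef_pos: [467.1, -101.7, 123.4]
eef_rot: [-0.945, 1.361, 0.928]
contact_force: [-0.1, -0.4, -0.3]
finger_gap: 0.997
{'time_s': np.float64(26.65), 'eef_pos': array([ 467.121, -101.708,  123.388]), 'eef_rot': array([-0.945,  1.361,  0.928]), 'contact_force': array([-0.094, -0.358, -0.336]), 'finger_gap': np.float64(0.997), 'joint_positions': array([-0.386,  0.179, -0.322,  1.062, -0.007, -0.021])}
[246 205  22  14 258] 61.48103285621278 ((474.95831298828125, -107.44883728027344), (16.877500534057617, 10.901583671569824), 67.20220184326172)
block ((461.2974853515625, -103.90058135986328), (37.35222625732422, 64.38589477539062), 74.98579406738281) 2130
[[ 0.0049 -0.934   0.3572]
 [-0.0091  0.3571  0.934 ]
 [-0.9999 -0.0079 -0.0067]]
```

View pics/wrist_s.png

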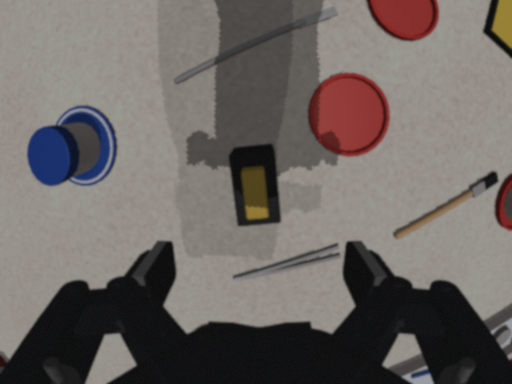

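Run:
```python
from h import *
c=dict(np.load("wrist_s.npz"));s=dict(eef_pos=c["pos"],eef_rot=c["rot"])
P=wpts(c,s,c["depth"]>0);n=np.hypot(P[:,0]-462,P[:,1]+103)
Q=P[(abs(P[:,2]-62)<2.5)&(n<45)];print("bar",len(Q),cv2.minAreaRect(Q[:,:2].astype(np.float32)))
Q=P[(P[:,2]>42)&(P[:,2]<70)&(n<55)];print("top",len(Q),cv2.minAreaRect(Q[:,:2].astype(np.float32)))
w,V=np.linalg.eigh(np.cov(Q[:,:2].T));print(np.degrees(np.arctan2(*V[::-1,0])))
Rm=R.from_rotvec(s["eef_rot"]).as_matrix();
g=np.array([461.6,-102.7,123.4]);print(Rm.T@(g-s["eef_pos"]))
```

```text
bar 1089 ((461.2816467285156, -104.16788482666016), (17.85926628112793, 40.030311584472656), 75.10279083251953)
top 3303 ((461.30474853515625, -103.86427307128906), (37.43864822387695, 64.38392639160156), 74.97177124023438)
-104.42967497509127
[-0.03015927  4.80216011 -2.89915487]
```

```bash
cat > tgt.py <<'E'
import sys
from h import *
# x y z yaw(deg): tool-axis shift (m) and turn
x,y,z,a=map(float,sys.argv[1:5]);a=np.radians(a)
X=np.array([0,0,-1.]);Z=np.array([np.cos(a),np.sin(a),0]);Rd=np.stack([X,np.cross(Z,X),Z],1)
off=Rd@np.array([0,0.5,0.6]) if "-o" in sys.argv else 0
s=get_state();Rm=R.from_rotvec(s["eef_rot"]).as_matrix();p=np.array([x,y,z])-off
print("target",np.round(p,1),"shift",((Rm.T@(p-s["eef_pos"]))/1000).round(4),"turn",R.from_matrix(Rm.T@Rd).as_rotvec().round(4))
E
python3 tgt.py 461.3 -104 60 75.1 -o
```

```text
target [ 461.6 -104.7   60. ] shift [ 0.0634  0.0044 -0.0041] turn [-0.0967 -0.0072  0.0073]
```

```bash
python3 -m crank '[[[0.010,0.002,-0.002,-0.03,-0.003,0.003],[0.025,0.004,-0.004,-0.06,-0.007,0.007],[0.040,0.0044,-0.0041,-0.097,-0.0072,0.0073],[0.055,0.0044,-0.0041,-0.097,-0.0072,0.0073],[0.063,0.0044,-0.0041,-0.097,-0.0072,0.0073],[0.063,0.0044,-0.0041,-0.097,-0.0072,0.0073],[0.063,0.0044,-0.0041,-0.097,-0.0072,0.0073],[0.063,0.0044,-0.0041,-0.097,-0.0072,0.0073],[0.063,0.0044,-0.0041,-0.097,-0.0072,0.0073],[0.063,0.0044,-0.0041,-0.097,-0.0072,0.0073]]]' -1; python3 look.py t wrist
python3 - <<'E'
from h import *
c=dict(np.load("wrist_t.npz"));s=dict(eef_pos=c["pos"],eef_rot=c["rot"])
P=wpts(c,s,c["depth"]>0);n=np.hypot(P[:,0]-462,P[:,1]+104)
Q=P[(abs(P[:,2]-61.5)<2.5)&(n<35)];print("bar",len(Q),cv2.minAreaRect(Q[:,:2].astype(np.float32)))
Q=P[(P[:,2]>42)&(P[:,2]<48)&(n<50)];print("top",len(Q),cv2.minAreaRect(Q[:,:2].astype(np.float32)))
E
python3 tgt.py 461.3 -104 -7 75.1 -o
```

```text
time_s: 27.53
eef_pos: [462.1, -104.8, 61.1]
eef_rot: [-1.016, 1.32, 1.014]
contact_force: [-0.1, -0.3, -0.4]
finger_gap: 0.997
{'time_s': np.float64(27.533), 'eef_pos': array([ 462.054, -104.843,   61.064]), 'eef_rot': array([-1.016,  1.32 ,  1.014]), 'contact_force': array([-0.111, -0.253, -0.394]), 'finger_gap': np.float64(0.997), 'joint_positions': array([-0.401,  0.23 , -0.432,  0.907,  0.   , -0.14 ])}
bar 1875 ((461.59027099609375, -103.83200073242188), (17.8240909576416, 40.717315673828125), 76.11673736572266)
top 3410 ((461.10162353515625, -103.72123718261719), (37.817665100097656, 63.52544403076172), 75.11051177978516)
target [ 461.6 -104.7   -7. ] shift [ 0.0679  0.0004 -0.    ] turn [ 0.0001 -0.0001  0.001 ]
```

View pics/wrist_t.png

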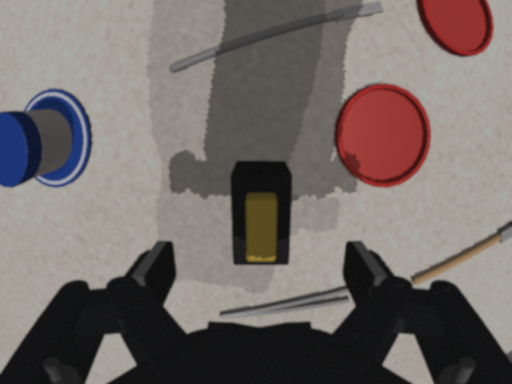

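```bash
python3 -m crank '[[[0.012,0,0,0,0,0],[0.025,0,0,0,0,0],[0.038,0,0,0,0,0],[0.050,0,0,0,0,0],[0.060,0,0,0,0,0],[0.068,0,0,0,0,0],[0.068,0,0,0,0,0],[0.068,0,0,0,0,0],[0.068,0,0,0,0,0],[0.068,0,0,0,0,0]]]' -1
python3 -m crank '[[[0,0,0,0,0,0],[0,0,0,0,0,0],[0,0,0,0,0,0],[0,0,0,0,0,0],[0,0,0,0,0,0],[0,0,0,0,0,0],[0,0,0,0,0,0],[0,0,0,0,0,0],[0,0,0,0,0,0],[0,0,0,0,0,0]]]' 1; python3 look.py u wrist
```

```text
time_s: 28.42
eef_pos: [462.5, -105.0, -6.4]
eef_rot: [-1.017, 1.32, 1.014]
contact_force: [1.0, -0.6, -1.1]
finger_gap: 1.002
time_s: 29.25
eef_pos: [462.7, -105.0, -6.1]
eef_rot: [-1.017, 1.319, 1.013]
contact_force: [-1.3, 1.0, 5.7]
finger_gap: 0.433
{'time_s': np.float64(29.25), 'eef_pos': array([ 462.673, -105.008,   -6.076]), 'eef_rot': array([-1.017,  1.319,  1.013]), 'contact_force': array([-1.322,  0.996,  5.682]), 'finger_gap': np.float64(0.433), 'joint_positions': array([-0.4  ,  0.309, -0.53 ,  0.729,  0.   , -0.14 ])}
```

View pics/wrist_u.png

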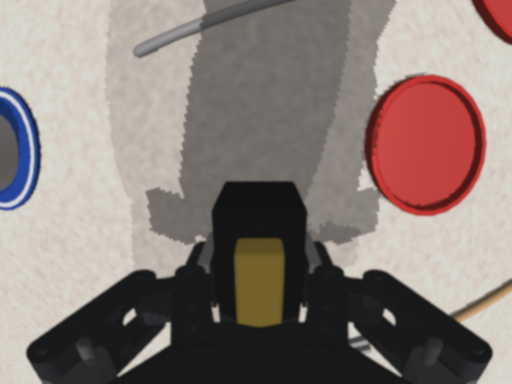

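```bash
python3 tgt.py 442 195 39 46.2; python3 tgt.py 455 20 39 60
```

```text
target [442. 195.  39.] shift [-0.0454  0.097   0.2846] turn [5.045e-01 4.000e-04 2.900e-03]
target [455.  20.  39.] shift [-0.0452  0.0394  0.1189] turn [2.637e-01 1.000e-04 2.900e-03]
```

```bash
python3 -m crank '[[[-0.012,0,0,0,0,0],[-0.028,0,0,0,0,0],[-0.042,0.002,0.005,0,0,0.002],[-0.045,0.006,0.018,0.04,0,0.003],[-0.045,0.012,0.035,0.08,0,0.003],[-0.045,0.018,0.055,0.12,0,0.003],[-0.045,0.026,0.077,0.17,0,0.003],[-0.045,0.034,0.1,0.22,0,0.003],[-0.045,0.042,0.125,0.27,0,0.003],[-0.045,0.051,0.15,0.32,0,0.003]]]'; python3 tgt.py 442 195 39 46.2
```

```text
time_s: 30.13
eef_pos: [451.5, 54.1, 38.5]
eef_rot: [-0.77, 1.43, 0.77]
contact_force: [0.7, 0.1, -1.0]
finger_gap: 0.437
target [442. 195.  39.] shift [-0.0004  0.0855  0.1124] turn [ 0.1815 -0.0002 -0.0005]
```

```bash
python3 -m crank '[[[0,0.015,0.02,0.03,0,0],[0,0.032,0.042,0.06,0,0],[0,0.048,0.063,0.09,0,0],[0,0.063,0.083,0.12,0,0],[0,0.076,0.1,0.15,0,0],[0,0.083,0.109,0.17,0,0],[0,0.0855,0.1124,0.18,0,0],[0,0.0855,0.1124,0.18,0,0],[0,0.0855,0.1124,0.18,0,0],[0,0.0855,0.1124,0.18,0,0]]]'; python3 look.py v wrist
python3 - <<'E'
from h import *
c=dict(np.load("wrist_v.npz"));s=dict(eef_pos=c["pos"],eef_rot=c["rot"]);I=dict(eef_pos=np.zeros(3),eef_rot=np.zeros(3))
P=wpts(c,s,c["depth"]>0);T=wpts(c,I,c["depth"]>0)
for i,st,ce,l in blobs(mask(c,"yellow"),300):
    q=wpts(c,s,l);print(st,ce.round(),np.median(q,0).round(1));k=abs(q[:,2]-np.median(q[:,2]))<2.5;print(cv2.minAreaRect(q[k][:,:2].astype(np.float32)))
    t=wpts(c,I,l)[k];print(" tool yz",cv2.minAreaRect(t[:,1:].astype(np.float32)))
n=np.hypot(P[:,0]-377,P[:,1]-258)
Q=P[(P[:,2]>9.5)&(P[:,2]<15)&(n<62)];print("rim",len(Q),cv2.minAreaRect(Q[:,:2].astype(np.float32)))
b=np.hypot(T[:,1],T[:,2])<60
med=-55
Q=T[b&(T[:,0]>-46)&(T[:,0]<-34)&(abs(T[:,2])<18)];print("block tool",len(Q),np.percentile(Q,[1,50,99],axis=0).round(1))
E
```

```text
time_s: 30.97
eef_pos: [442.0, 194.2, 38.4]
eef_rot: [-0.631, 1.478, 0.631]
contact_force: [-0.5, -0.9, -1.5]
finger_gap: 0.434
{'time_s': np.float64(30.967), 'eef_pos': array([441.952, 194.237,  38.446]), 'eef_rot': array([-0.631,  1.478,  0.631]), 'contact_force': array([-0.524, -0.946, -1.483]), 'finger_gap': np.float64(0.434), 'joint_positions': array([ 0.24 ,  0.269, -0.445,  0.857,  0.   ,  1.003])}
[  218    18    89   125 10906] [262.  80.] [377.9 257.7   4.4]
((377.584716796875, 258.6410827636719), (57.732242584228516, 84.17123413085938), 46.16487121582031)
 tool yz ((91.0151138305664, 2.0757713317871094), (84.17108154296875, 57.73286437988281), 0.11033561825752258)
[ 236  255   47   71 3022] [259. 288.] [437.1 199.2 106.1]
((438.8793640136719, 197.47750854492188), (16.447265625, 33.01345443725586), 46.41504669189453)
 tool yz ((4.492744445800781, 0.17528820037841797), (16.447097778320312, 33.01387405395508), 89.86002349853516)
rim 3120 ((377.7025146484375, 258.3940124511719), (66.4982681274414, 92.29247283935547), 46.347389221191406)
block tool 701 [[-45.9  32.5 -17.6]
 [-40.2  33.    0.2]
 [-34.1  33.4  17.6]]
```

View pics/wrist_v.png

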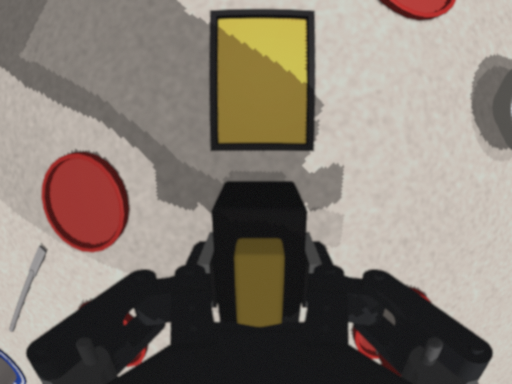

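```bash
python3 -m crank '[[[0,0.015,0.0005,0,0,0],[0,0.035,0.001,0,0,0],[0,0.055,0.0015,0,0,0],[0,0.073,0.0017,0,0,0],[0,0.085,0.0017,0,0,0],[0,0.09,0.0017,0,0,0],[0.006,0.09,0.0017,0,0,0],[0.014,0.09,0.0017,0,0,0],[0.022,0.09,0.0017,0,0,0],[0.022,0.09,0.0017,0,0,0]]]'; python3 tgt.py 378.4 257.7 -2.1 46.25; python3 look.py w wrist side scene;python3 rel.py w 377 258 30 40 20 60 >/dev/null
python3 - <<'E'
from h import *
s=get_state();c=dict(np.load("wrist_v.npz"));Rv=R.from_rotvec(c["rot"]).as_matrix();t=c["pos"]+Rv@np.array([0,90.,1.7]);print("TCP wanted",t)
E
```

```text
time_s: 31.85
eef_pos: [377.8, 256.7, 14.6]
eef_rot: [-0.63, 1.481, 0.63]
contact_force: [-1.1, -0.5, -2.4]
finger_gap: 0.439
target [378.4 257.7  -2.1] shift [0.0167 0.0002 0.0012] turn [-0.0009 -0.0031 -0.0013]
{'time_s': np.float64(31.85), 'eef_pos': array([377.759, 256.701,  14.625]), 'eef_rot': array([-0.63 ,  1.481,  0.63 ]), 'contact_force': array([-1.126, -0.469, -2.371]), 'finger_gap': np.float64(0.439), 'joint_positions': array([ 0.413,  0.26 , -0.535,  0.779,  0.   ,  1.177])}
TCP wanted [378.08706137 257.67283033  38.48766947]
```

View pics/rel_w.png

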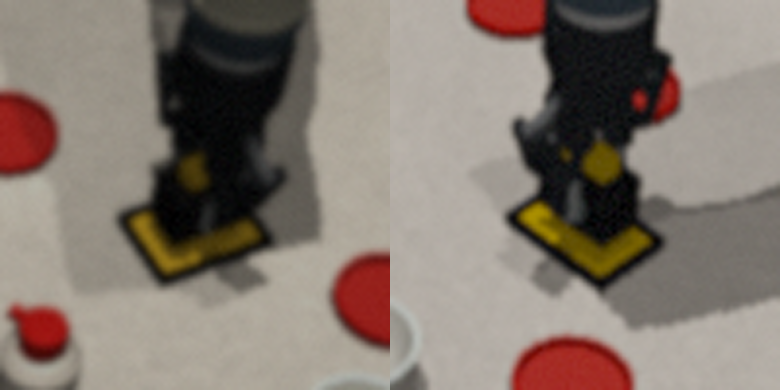

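View pics/wrist_w.png

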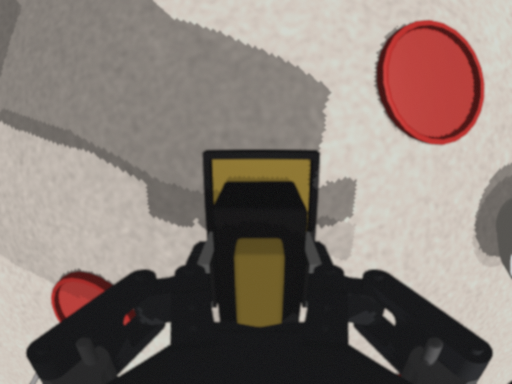

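```bash
python3 -m crank '[[[0.002,0.0003,0.0009,0,-0.003,-0.001],[0.005,0.0003,0.0009,0,-0.003,-0.001],[0.008,0.0003,0.0009,0,-0.003,-0.001],[0.011,0.0003,0.0009,0,-0.003,-0.001],[0.013,0.0003,0.0009,0,-0.003,-0.001],[0.015,0.0003,0.0009,0,-0.003,-0.001],[0.016,0.0003,0.0009,0,-0.003,-0.001],[0.017,0.0003,0.0009,0,-0.003,-0.001],[0.017,0.0003,0.0009,0,-0.003,-0.001],[0.017,0.0003,0.0009,0,-0.003,-0.001]]]'
```

```text
time_s: 32.83
eef_pos: [378.8, 258.1, -0.8]
eef_rot: [-0.63, 1.476, 0.631]
contact_force: [1.5, -0.1, -1.4]
finger_gap: 0.439
```

```bash
python3 -m crank '[[[0.0005,0.0002,-0.0007,0,0,0],[0.001,0.0002,-0.0007,0,0,0],[0.0015,0.0002,-0.0007,0,0,0],[0.002,0.0002,-0.0007,0,0,0],[0.002,0.0002,-0.0007,0,0,0],[0.002,0.0002,-0.0007,0,0,0],[0.002,0.0002,-0.0007,0,0,0],[0.002,0.0002,-0.0007,0,0,0],[0.002,0.0002,-0.0007,0,0,0],[0.002,0.0002,-0.0007,0,0,0]]]'
```

```text
time_s: 33.67
eef_pos: [378.2, 257.8, -2.0]
eef_rot: [-0.63, 1.475, 0.63]
contact_force: [-2.2, -0.2, 9.5]
finger_gap: 0.432
```

Seated, since the contact force rose. Now release and back off straight up.

```bash
python3 -m crank '[[[0,0,0,0,0,0],[0,0,0,0,0,0],[0,0,0,0,0,0],[0,0,0,0,0,0],[0,0,0,0,0,0],[-0.005,0,0,0,0,0],[-0.02,0,0,0,0,0],[-0.045,0,0,0,0,0],[-0.075,0,0,0,0,0],[-0.105,0,0,0,0,0]]]' -1
python3 -m crank '[[[-0.02,-0.005,0,0,0,0],[-0.04,-0.02,0,0,0,0],[-0.06,-0.04,0,0,0,0],[-0.08,-0.065,0,0,0,0],[-0.09,-0.085,0,0,0,0],[-0.09,-0.10,0,0,0,0],[-0.09,-0.11,0,0,0,0],[-0.09,-0.11,0,0,0,0],[-0.09,-0.11,0,0,0,0],[-0.09,-0.11,0,0,0,0]]]' -1
python3 look.py x wrist side scene
python3 - <<'E'
from meas import *
c=dict(np.load("wrist_x.npz"));s=dict(eef_pos=c["pos"],eef_rot=c["rot"]);P=wpts(c,s,c["depth"]>0)
n=np.hypot(P[:,0]-377,P[:,1]-258)
for a,b,r in((48,52,45),(9.5,14.5,62),(64,68,35)):
    Q=P[(P[:,2]>a)&(P[:,2]<b)&(n<r)];print(a,b,len(Q),cv2.minAreaRect(Q[:,:2].astype(np.float32)))
for n in("scene","side"):
    c=dict(np.load(n+"_x.npz"));P=pts(c,c["depth"]>0)
    for k,x,y,r,a,b,t in(("bottle",655,-227,29,18,68,124),("can",606,207,26,18,115,154),("jar",360,-266,27,15,44,64),("mortar",522,407,42,40,55,45)):
        d=np.hypot(P[:,0]-x,P[:,1]-y);Q=P[(P[:,2]>a)&(P[:,2]<b)&(d<r+15)];T=P[(d<r)&(P[:,2]<200)]
        print(n,k,len(Q),circ(Q,r,(x,y)).round(1),"top",np.percentile(T[:,2],97).round(1))
E
```

```text
time_s: 34.5
eef_pos: [377.4, 257.4, 104.2]
eef_rot: [-0.63, 1.476, 0.631]
contact_force: [0.9, -0.5, 0.8]
finger_gap: 1.002
time_s: 35.33
eef_pos: [455.9, 181.6, 193.9]
eef_rot: [-0.63, 1.477, 0.631]
contact_force: [-0.3, 0.8, -0.5]
finger_gap: 0.997
{'time_s': np.float64(35.333), 'eef_pos': array([455.893, 181.583, 193.85 ]), 'eef_rot': array([-0.63 ,  1.477,  0.631]), 'contact_force': array([-0.286,  0.759, -0.48 ]), 'finger_gap': np.float64(0.997), 'joint_positions': array([ 2.070e-01,  1.650e-01, -1.530e-01,  1.253e+00,  1.000e-03,
        9.710e-01])}
48 52 1424 ((377.7991027832031, 257.87554931640625), (38.36585998535156, 63.00565719604492), 46.191532135009766)
9.5 14.5 971 ((377.31353759765625, 258.36065673828125), (66.30288696289062, 92.22355651855469), 46.30818176269531)
64 68 712 ((376.9750061035156, 258.57647705078125), (17.196603775024414, 38.94230651855469), 46.20519256591797)
scene bottle 248 [ 654. -227.] top 126.8
scene can 444 [604.8 208.8] top 156.8
scene jar 116 [ 358.3 -267.1] top 68.0
scene mortar 261 [525.4 407.1] top 47.8
side bottle 201 [ 655.5 -227.9] top 127.0
side can 517 [606.3 207.3] top 156.4
side jar 105 [ 359.6 -268.2] top 68.6
side mortar 262 [523.2 409.3] top 47.1
```

View pics/wrist_x.png

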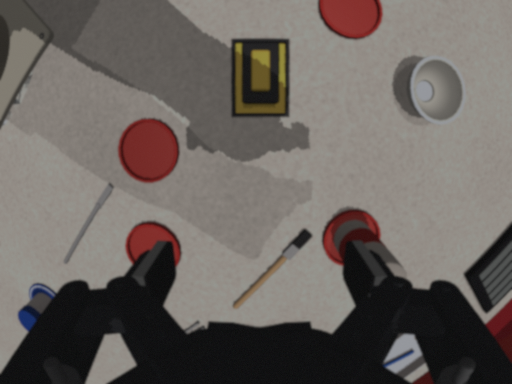

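View pics/scene_x.png

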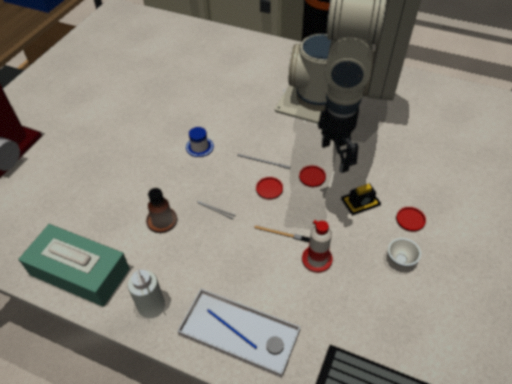

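View pics/side_x.png

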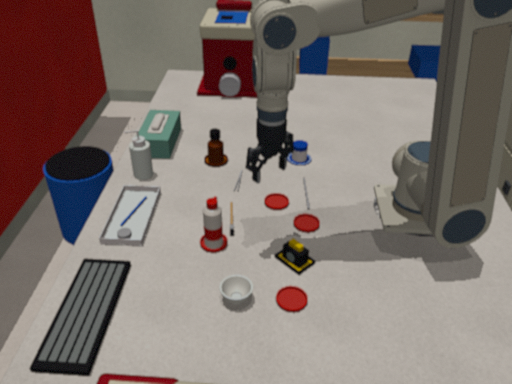

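The views show all four things upright in their places: bottle (161,212), can (317,245), jar (199,143) and cell (361,197) in the scene picture. The mortar is still at (404,254), as at the start, and the gripper is clear of everything.

```bash
python3 -c "
from rig import finish_job
print(finish_job())"
```

```text
the job is handed in; nothing more can be done
None
```

The bottle, can, jar and cell are each back in their own places, and I handed the job in at about 35 s of the 104 s allowed. For the can I took the farthest of the four red dishes, about 643 mm from the base; the next is 559 mm.

**One mishap:** my first grasp of the bottle failed and leaned it about 11°. The fingertips are about 29 mm further back than the stated 11 mm, so they shut on top of the cap. I eased the bottle back upright, confirmed it with the cameras, and used the measured offset from then on. It did not fall, but it was tilted for about a second.

**Last checks:**

| Item | Offset from the middle of its place | Note |
|---|---|---|
| Bottle | about 1 mm | upright |
| Can | about 1 mm | upright |
| Jar | about 0.5 mm (wrist view) | inside the white ring |
| Cell | under 1 mm | within 0.2° of the tray's long axis |

- **Mortar:** it shows at the same pixels as at the start. The circle fits for it scatter by 2 to 3 mm, and I did not run the same fit before starting.
- **Camera disagreement:** the cameras differ by 1 to 2 mm from one another, within their calibration. The side view's positions for the flat dishes were off by up to 9 mm, so I used the wrist view and the depth readings for those.

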